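# Pack the scribing kit for the next metalwork class

## Robot

A 6-joint arm with a two-finger parallel gripper is mounted at the origin on the work surface. World frame = base frame: x ahead of the robot, y to its left, z up, the work surface at z = 0. Lengths are in mm, angles in rad, forces in N, time in s.
With the tool pointing down it reaches from about 375 to 975 mm from the base axis. Payload 3.8 kg.
Tool frame: the origin (TCP) lies midway between the tips of the shut fingers; the grasp point (between the pads) lies 19 mm behind it (grip_point_offset is the z of the grasp point in the tool frame, in mm); z points along the fingers, y is the line along which they close (so a half turn about z gives the same grasp; the last joint's range is limited). The gripper opens to 88 mm and grips with 3 to 60 N. Pads are 18 mm wide; open, the fingers measure 123 mm over their backs; the gripper's body (75 mm by 187 mm) begins 45 mm behind the grasp point.
Start: joints at [1.114, 0.264, 1.604, -0, 1.274, -0.037], TCP at [275.112, 616.386, 238.706] pointing down, gripper open.
Joint ranges: [-2.63, 2.63], [-0.94, 2.18], [0.31, 2.57], [-1.31, 4.45], [0, 2.66], [-2.55, 2.55]. Speed limits (rad/s): [2.57, 2.57, 3.14, 3.14, 3.14, 3.14].

## Interface

Orientations are given as [roll, pitch, yaw] about the fixed x, y, z axes, in that order (R = Rz(yaw) Ry(pitch) Rx(roll)).
In Python, from workcell import sense, camera, camera_info, finish_job, grip_point_offset gives the robot as it stands.
- The arm moves only by the shell command python3 -m handwheel 'ROWS'. ROWS is JSON, a list of rows, each a list of 5 numbers: the shift along the world's x, y, z in units of 1 m (1.0 is 1 m), then the turn about the world's z in units of pi/4 rad (1.0 is pi/4 rad), then the opening, from 0 (shut) to 1 (fully open). A call has 1 to 8 rows; each row is the pose to reach, as a shift and turn from the pose commanded when the call began; what a row does not reach only later rows make up. A row lasts 1/8 s, in which the tool goes at most 62.5 mm and 10.7 degrees, less where a joint would pass 70% of its speed; a pose out of reach is approached as far as the arm can. A call with a number of a shift or a turn outside -1 to 1 is refused whole. A call with a gripper value outside its range is refused whole. The fingers move at their own pace and stop on an object; the grip force is fixed at half the most. Time passes only in rows, so rows that repeat a pose let the fingers close. It gives the time, the measured TCP pose, the force, the opening and the grip force at its end, in the units of the state.
- sense(): the state, without advancing time (a new reading comes with each control period).
- camera(name): name is "scene" or "top"; returns the picture (384x512x3 uint8, blue, green, red); there is no depth.
- camera_info(name): a dict with "mtx" (3x3 intrinsics, pixels), "R" (3x3) and "t" (3): a world point X has camera coordinates R X + t. Camera axes: x right, y down, z forward; pixel columns grow to the right and rows downward; lengths in mm; the calibration is good to about 2 mm. A picture is of the moment at which its call begins. camera_info takes no time and is no camera call.
- finish_job(): hands the job in; it is judged then, once.
The state is a dict: "time_s": time; "joint_pos": joint angles; "qd": joint speeds; "effort": joint torques, N m; "eef_pos": TCP position; "tcp_rot": TCP orientation; "force": force on the tool from outside, world axes, zero at the start; "ft_torque": the same for the moment, N m; "finger_gap": finger opening in mm; "gripper_force": force on a finger pad.
Only numpy, scipy, OpenCV 4.12 (cv2) and the standard library are available. Lean on these libraries where they do the work, as an engineer would, in place of code of your own. Each camera call takes 0.05 s, during which the arm holds its last target. There are 200 camera calls.

## Task

Pack the kit board for the next class: fit the four brass templates side by side into the shallow tray so that they fill it in one layer, each lying flat on the tray's floor with its wooden grip up, and stack all the closed tins that are on the bench one on another on the black rubber pad, squarely over the pad and in line with it. Leave the hammer and the screwdriver where they lie.

Things in the scene. Friction and masses are not known exactly. Their poses are not given: they have to be found in the camera images.
- kit: Plywood kit board, fixed, 190 x 256 x 8 mm (x, y, z), turned up to about 10 degrees. Origin: centre of its underside, on the bench; z up. Its +y end carries the shallow rectangular template tray, its -y end the black pad. Both are built along the board's x and y axes.
- tray_floor (a point): Centre of the floor of the template tray, 8 mm above the bench; axes as the kit board. The tray is 163.5 mm (x) by 123.5 mm (y) inside, i.e. 4 x 3 squares of 40 mm plus 3.5 mm, with walls 7 mm thick and 9 mm high above this floor. The four templates fill it in one layer, 3.5 mm apart on that grid.
- pad_top (a point): Centre of the top of the black rubber pad, 18 mm above the bench; the pad is 80 mm (x) by 50 mm (y), the size of a tin, axes as the kit board, 10 mm above the board. Its near long edge is 36 mm from the tray's outer wall.
- ell: Brass template 6 mm thick under an upright wooden grip bar (40 long, 14 thick, 36 mm tall). L of four 40 mm squares: covering x -50..+70, y -20..+20 mm (long leg, 120 x 40 mm) and x -50..-10, y +20..+60 mm (short leg). Bar along x. About 0.34 kg. Origin: plate's underside, below the bar's middle; z up. Nominal sizes; each outer edge is cut back 1.75 mm.
- corner1: Brass template 6 mm thick under an upright wooden grip bar (40 long, 14 thick, 36 mm tall). Corner of three 40 mm squares, covering x -20..+60, y -34..+6 mm (leg along x) and x -20..+20, y -34..+46 mm (leg along y). Bar along y. Origin: plate's underside, below the bar's middle; z up. Nominal sizes; each outer edge is cut back 1.75 mm. About 0.26 kg.
- corner2: Brass template 6 mm thick under an upright wooden grip bar (40 long, 14 thick, 36 mm tall). Corner of three 40 mm squares, covering x -20..+60, y -34..+6 mm (leg along x) and x -20..+20, y -34..+46 mm (leg along y). Bar along y. Origin: plate's underside, below the bar's middle; z up. Nominal sizes; each outer edge is cut back 1.75 mm. About 0.26 kg; the twin of corner1.
- strip: Brass template 6 mm thick under an upright wooden grip bar (40 long, 14 thick, 36 mm tall). Rectangle of two 40 mm squares: covering x -40..+40, y -20..+20 mm. Bar along x. About 0.18 kg. Origin: plate's underside, below the bar's middle; z up. Nominal sizes; each outer edge is cut back 1.75 mm.
- tin1: Closed flat aluminium punch tin with a dark seam, 80 x 50 x 30 mm (x, y, z), 0.2 kg or so. Origin: centre of its underside; x along its length, z up. Two to four of tin1 to tin4 are there; the others read None.
- tin2: Closed flat aluminium punch tin with a dark seam, 80 x 50 x 30 mm (x, y, z), 0.2 kg or so. Origin: centre of its underside; x along its length, z up. Two to four of tin1 to tin4 are there; the others read None.
- tin3: Closed flat aluminium punch tin with a dark seam, 80 x 50 x 30 mm (x, y, z), 0.2 kg or so. Origin: centre of its underside; x along its length, z up. Two to four of tin1 to tin4 are there; the others read None.
- tin4: Closed flat aluminium punch tin with a dark seam, 80 x 50 x 30 mm (x, y, z), 0.2 kg or so. Origin: centre of its underside; x along its length, z up. Two to four of tin1 to tin4 are there; the others read None.
- hammer: Loose hammer, 260 mm, lying beyond the kit board; a bystander, to be left where it is. Origin: underside, middle of its length.
- driver: Loose screwdriver, 190 mm, lying at the far right of the work; a bystander, to be left where it is. Origin: underside, middle of its length.
There are look-alikes about, which are no part of the job. Leave any blue or green look-alike of the corner2 alone.

How it is judged:
By the outcome, as a careful person would: the job done as asked, in the order asked, and still so for the second after the job is handed in, with the robot touching nothing.
Of tin1, tin2, tin3, tin4 only 2 to 4 are there at a start; the rules pass over those that are not, and their reading is None.
At some moment in a run one of ell, corner1, corner2, strip may be knocked a few centimetres aside while the robot is not near it.
Once in a run the grip may slacken for a moment while it holds something.
It also fails if it takes over 210 s, if anything falls off the work surface, if the arm or the gripper's body presses on something with over 40 N, if the wrist force passes 120 N, or if a joint passes its speed limit or range.

## Working session

There is one attempt and no reset: what is moved stays moved. The work goes in short steps, Python scripts to look and compute and a shell command to move; the robot and the scene stay as the last step left them, time stands still between calls to the robot, and variables do not carry over. Pictures are saved under pics/ and viewed, at most 18 in all, crops included, and the job is handed in when it is done.

```bash
ls; mkdir -p pics
python3 - <<'E'
from workcell import *
import cv2
for n in("top","scene"):
    im=camera(n); cv2.imwrite(f"pics/{n}0.png",cv2.resize(im,None,fx=1.5,fy=1.5,interpolation=cv2.INTER_CUBIC)); cv2.imwrite(f"raw_{n}0.png",im)
    print(n,{k:v for k,v in camera_info(n).items()})
print(sense(),grip_point_offset)
E
```

```text
pics
top {'mtx': array([[407.44890545,   0.        , 253.12949755],
       [  0.        , 407.44890545, 190.71202331],
       [  0.        ,   0.        ,   1.        ]]), 'R': array([[-6.20115566e-02, -9.98075296e-01, -5.19544270e-04],
       [-9.73144687e-01,  6.05781924e-02, -2.22080394e-01],
       [ 2.21684428e-01, -1.32659592e-02, -9.75028219e-01]]), 't': array([   9.92547852,  605.0189919 , 1476.49083856])}
scene {'mtx': array([[466.38806551,   0.        , 250.92463899],
       [  0.        , 466.38806551, 187.21785262],
       [  0.        ,   0.        ,   1.        ]]), 'R': array([[ 0.65478775,  0.75563605, -0.01634476],
       [ 0.61118484, -0.54208967, -0.57670779],
       [-0.44464152,  0.36763153, -0.81678698]]), 't': array([-365.40662458, -375.65203409, 1723.89396548])}
{'time_s': 0.1, 'joint_pos': array([ 1.11412860e+00,  2.64696994e-01,  1.60518551e+00,  2.28266246e-05,
        1.27372679e+00, -3.69033206e-02]), 'qd': array([ 0.00185515, -0.00224375, -0.00198127, -0.00042847, -0.00047674,
       -0.0009345 ]), 'effort': array([-1.67328346e-05, -5.03621256e+01, -3.58071434e+01,  7.31008127e-02,
        2.33536132e-02, -6.06748631e-05]), 'eef_pos': array([274.81355801, 615.83846927, 237.52763916]), 'tcp_rot': array([-3.13957819e+00, -9.62022972e-05,  2.72182145e+00]), 'force': array([-0.59208223,  0.95367048,  0.3147427 ]), 'ft_torque': array([0.02283917, 0.00506333, 0.04965671]), 'gripper_force': 0.0, 'finger_gap': 88.21212408110242} -18.700000000000003
```

View pics/top0.png

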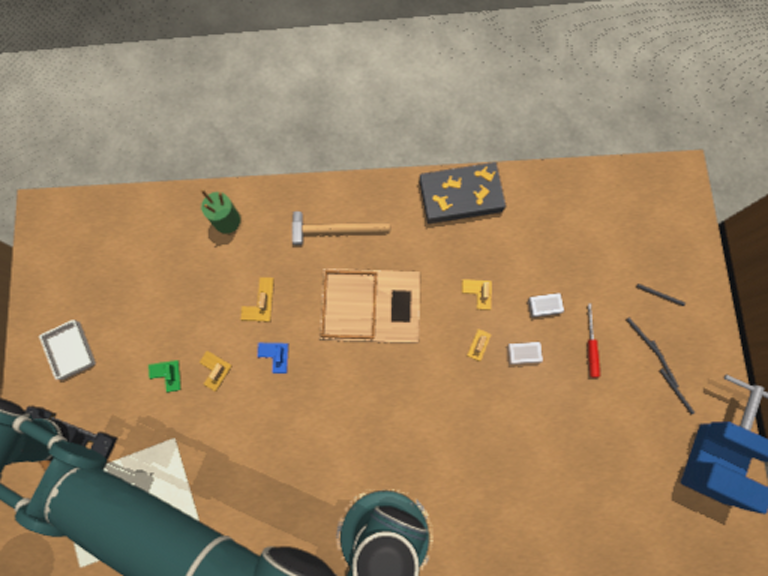

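View pics/scene0.png

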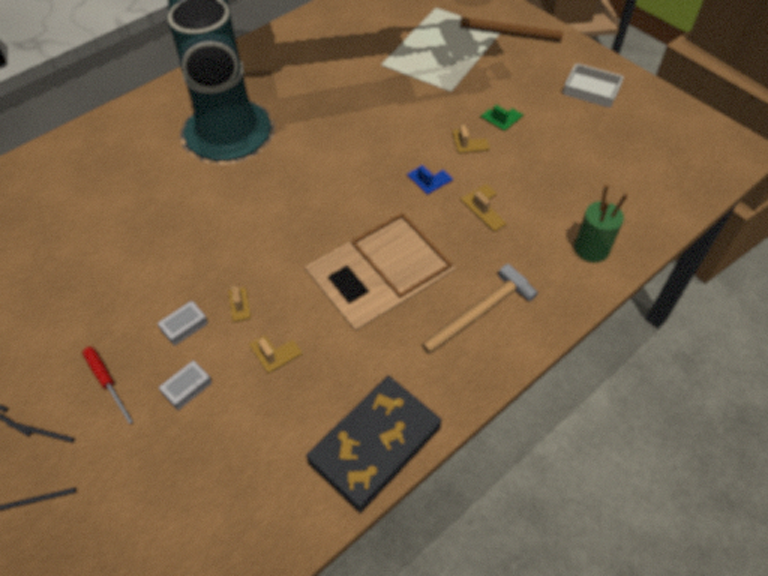

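Top picture (1.5x scale): the kit board is at (370,305). The brass ell is at (260,300), brass corners at (214,370) and (478,293), and the strip at (479,345). Two closed tins are at (546,305) and (525,353). The blue corner (275,357) and the green one (165,375) are look-alikes. The open white dish at (67,350) and the dark box aren't part of the job. Next I'll fit the models to both images.

```bash
cat > lib.py <<'E'
import numpy as np, cv2
from scipy.optimize import minimize
from workcell import *
CI={n:camera_info(n) for n in("top","scene")}
def rect(x0,x1,y0,y1): return np.array([[x0,y0],[x1,y0],[x1,y1],[x0,y1]],float)
c=1.75
ELL=np.array([[-50+c,-20+c],[70-c,-20+c],[70-c,20-c],[-10-c,20-c],[-10-c,60-c],[-50+c,60-c]])
COR=np.array([[-20+c,-34+c],[60-c,-34+c],[60-c,6-c],[20-c,6-c],[20-c,46-c],[-20+c,46-c]])
STR=rect(-40+c,40-c,-20+c,20-c)
BX=rect(-20,20,-7,7); BY=rect(-7,7,-20,20)
def kit(off):   # origin: tray floor centre
    w=[rect(-88.75,88.75,61.75,68.75),rect(-88.75,-81.75,-61.75,61.75),rect(81.75,88.75,-61.75,61.75),rect(-88.75,88.75,-68.75,-61.75)]
    return [(rect(-95,95,off-256,off),0,8)]+[(p,8,17) for p in w]+[(rect(-40,40,-154.75,-104.75),8,18)]
M=dict(ell=[(ELL,0,6),(BX,6,42)],corner=[(COR,0,6),(BY,6,42)],strip=[(STR,0,6),(BX,6,42)],
       tin=[(rect(-40,40,-25,25),0,30)],kit=kit(75))
def proj(n,X):
    k=CI[n]; Y=np.asarray(X,float)@k["R"].T+k["t"]; p=Y@k["mtx"].T; return p[...,:2]/p[...,2:]
def ray(n,u,v,z=0.):
    k=CI[n]; d=k["R"].T@np.linalg.solve(k["mtx"],[u,v,1.]); o=-k["R"].T@k["t"]; return o+d*(z-o[2])/d[2]
S=4
def render(n,model,pose,box,z0=0):
    x0,y0,x1,y1=box; L=np.zeros(((y1-y0)*S,(x1-x0)*S),np.uint8); cam=-CI[n]["R"].T@CI[n]["t"]
    cs,sn=np.cos(pose[2]),np.sin(pose[2]); lab=0
    for P,a,b in model:
        W=P@np.array([[cs,sn],[-sn,cs]])+pose[:2]
        def f(p3,l):
            q=((proj(n,p3)+.5-[x0,y0])*S-.5)*16
            cv2.fillPoly(L,[np.round(q).astype(np.int32)],l,shift=4)
        for i in range(len(W)):
            p,q=W[i],W[(i+1)%len(W)]; nr=np.array([q[1]-p[1],p[0]-q[0]])
            if nr@(cam[:2]-p)>0:
                # same label for faces of similar direction
                k=int(round(((np.arctan2(nr[1],nr[0])-pose[2])/(np.pi/2))))%4
                f([[*p,a+z0],[*q,a+z0],[*q,b+z0],[*p,b+z0]],lab+2+k)
        f(np.c_[W,np.full(len(W),b+z0)],lab+1); lab+=5 if len(model)<6 or a==0 else 0
    return L
def cost(n,im,model,pose,box,z0=0,ret=False):
    L=render(n,model,pose,box,z0); x0,y0,x1,y1=box
    ls=np.unique(L)
    A=np.stack([cv2.resize((L==l).astype(np.float32),(x1-x0,y1-y0),interpolation=cv2.INTER_AREA).ravel() for l in ls],1)
    I=cv2.GaussianBlur(im,(3,3),.5)[y0:y1,x0:x1].reshape(-1,3).astype(float)
    A=np.stack([cv2.GaussianBlur(a.reshape(y1-y0,x1-x0),(0,0),.8).ravel() for a in A.T],1)
    C=np.linalg.solve(A.T@A+.02*np.eye(A.shape[1]),A.T@I); r=I-A@C
    e=np.minimum((r**2).sum(1),2500.)
    return e.mean()
def fit(ims,model,xy,yaws,rad=80,z0=0,cams=("top","scene"),grid=True,kitoff=False):
    xy=np.asarray(xy,float); box={}
    for n in cams:
        p=proj(n,[[xy[0]+a,xy[1]+b,h] for a in(-rad,rad) for b in(-rad,rad) for h in(z0,z0+40)])
        a=np.floor(p.min(0)).astype(int);b=np.ceil(p.max(0)).astype(int)
        box[n]=(max(a[0],0),max(a[1],0),min(b[0],512),min(b[1],384))
    m=lambda p: kit(p[3]) if kitoff else model
    g=lambda p:sum(cost(n,ims[n],m(p),p,box[n],z0) for n in cams)
    c0=[]
    for y in yaws:
        for dx in((-12,0,12) if grid else (0,)):
            for dy in((-12,0,12) if grid else (0,)):
                p=[xy[0]+dx,xy[1]+dy,y]+([75.] if kitoff else []); c0.append((g(p),p))
    c0.sort(key=lambda t:t[0]); best=None
    for _,p in c0[:3]:
        s=np.array(([6,6,.1]+[4])[:len(p)]); sim=np.vstack([p]+[np.array(p)+s*e for e in np.eye(len(p))])
        r=minimize(g,p,method="Nelder-Mead",options=dict(initial_simplex=sim,xatol=.02,fatol=.01,maxiter=300))
        if best is None or r.fun<best.fun: best=r
    return best.x,best.fun
def shots(): return {n:camera(n) for n in("top","scene")}
YAW=np.arange(-180,180,15)*np.pi/180
E
cat > m1.py <<'E'
from lib import *
ims={n:cv2.imread(f"raw_{n}0.png") for n in("top","scene")}
G=dict(ell=(260,300),cA=(216,370),cB=(480,293),strip=(479,345),tA=(546,305),tB=(525,353),kit=(349,305))
for k,(u,v) in G.items():
    xy=ray("top",u/1.5,v/1.5)[:2]; mod={"c":"corner","t":"tin","e":"ell","s":"strip","k":"kit"}[k[0]]
    if k=="kit": kw=dict(yaws=np.arange(-12,13,3)*np.pi/180,rad=190,kitoff=True)
    else: kw=dict(yaws=YAW if mod in("ell","corner") else YAW[:12],rad=75 if mod!="ell" else 90)
    for cams in(("top",),("scene",),("top","scene")):
        p,f=fit(ims,M[mod],xy,cams=cams,**kw); print(k,cams[0] if len(cams)<2 else "both",np.round(p[:2],1),round(np.degrees(p[2]),1),np.round(p[3:],1),round(f,1))
E
python3 m1.py
```

```text
ell top [593.7 276.9] -6.7 [] 46.7
ell scene [594.6 272.8] -5.8 [] 132.6
ell both [594.3 275.8] -6.9 [] 193.4
cA top [418.8 397. ] 56.6 [] 84.7
cA scene [420.4 391.7] 56.6 [] 397.3
cA both [419.6 395.8] 55.3 [] 501.0
cB top [ 585.5 -298.6] 81.7 [] 57.1
cB scene [ 585.7 -302.2] 82.4 [] 50.8
cB both [ 585.4 -299.5] 80.6 [] 119.7
strip top [ 448.5 -272.6] -27.1 [] 150.6
strip scene [ 448.7 -275.4] -26.9 [] 219.8
strip both [ 448.7 -273.5] -27.6 [] 373.7
tA top [ 539.  -452.9] -85.0 [] 112.9
tA scene [ 541.2 -456.7] -85.4 [] 129.2
tA both [ 539.  -452.8] -85.0 [] 269.3
tB top [ 418.4 -383.8] -89.6 [] 115.2
tB scene [ 421.1 -387.2] -90.2 [] 140.1
tB both [ 419.1 -384.2] -90.3 [] 281.3
kit top [573.5  53.9] -5.7 [73.3] 313.2
kit scene [578.7  47.3] -5.9 [76.8] 202.0
kit both [573.2  52.7] -5.5 [74.8] 546.3
```

```bash
cat > ov.py <<'E'
from lib import *
ims={n:cv2.imread(f"raw_{n}0.png") for n in("top","scene")}
out=[]
for n,p,b in(("top",[573.5,53.9,np.radians(-5.7),73.3],(200,165,300,240)),("scene",[578.7,47.3,np.radians(-5.9),76.8],(195,130,310,225))):
    x0,y0,x1,y1=b;k=5; im=cv2.resize(ims[n][y0:y1,x0:x1],None,fx=k,fy=k,interpolation=cv2.INTER_CUBIC)
    L=render(n,kit(p[3]),p,b); L=cv2.resize(L,(im.shape[1],im.shape[0]),interpolation=cv2.INTER_NEAREST)
    e=cv2.morphologyEx(L,cv2.MORPH_GRADIENT,np.ones((2,2)))>0; im[e]=(0,255,255) ; out.append(im[:375])
    cv2.imwrite(f"pics/ov_{n}.png",im)
E
python3 ov.py
```

```text
(no output)
```

View pics/ov_top.png

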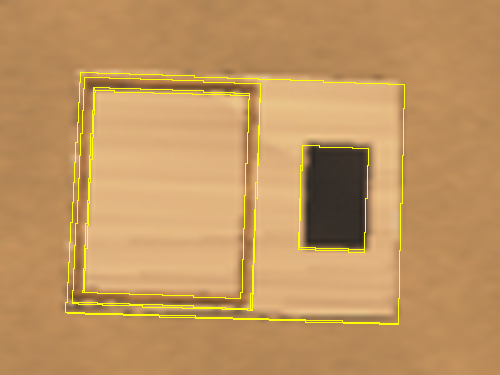

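View pics/ov_scene.png

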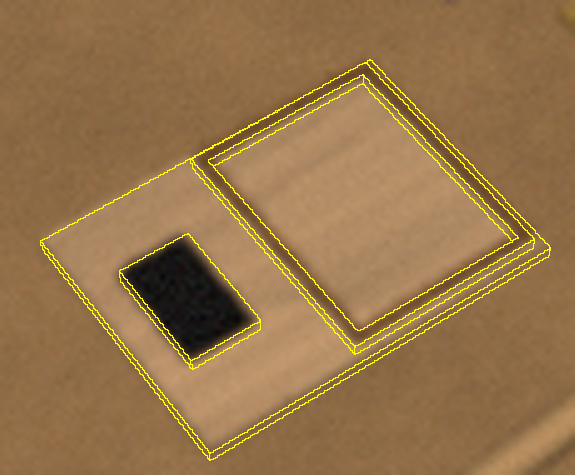

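The overlays show the tray outline at (80–258, 75–305) in the top crop, and it also fits well in the scene crop. In the top crop the pad is about 1 px off, because my labels gave the pad and the walls one shared colour. I'll fix that and work out the tiling.

```bash
sed -i 's/lab+=5 if len(model)<6 or a==0 else 0/lab+=5 if len(model)<6 or a==0 or (len(P)and P[:,1].max()<-68) else 0/' lib.py
cat > k.py <<'E'
from lib import *
ims={n:cv2.imread(f"raw_{n}0.png") for n in("top","scene")}
E
sed -i 's/8,17) for p in w\]+/8,17) for p in w]+/' lib.py
python3 - <<'E'
s=open('lib.py').read()
s=s.replace("lab+=5 if len(model)<6 or a==0 or (len(P)and P[:,1].max()<-68) else 0","lab+=5 if len(model)<6 or a==0 else 0")
s=s.replace("    for P,a,b in model:\n","    for P,a,b in model:\n        if len(model)==6 and b==18: lab=10\n")
open('lib.py','w').write(s)
E
cat > tile.py <<'E'
from lib import *
cells=lambda P:None
SH=dict(ell=[(-30,0),(10,0),(50,0),(-30,40)],corner1=[(0,-14),(40,-14),(0,26)],corner2=[(0,-14),(40,-14),(0,26)],strip=[(-20,0),(20,0)])
G=[(-60+40*i,-40+40*j) for i in range(4) for j in range(3)]
R={k:np.array([[1,0],[0,1]]) for k in()}
def places(n):
    out=[]
    for q in range(4):
        c,s=[(1,0),(0,1),(-1,0),(0,-1)][q]; P=[(c*x-s*y,s*x+c*y) for x,y in SH[n]]
        for g in G:
            o=(g[0]-P[0][0],g[1]-P[0][1]); S=frozenset((o[0]+x,o[1]+y) for x,y in P)
            if S<=set(G): out.append((q,o,S))
    return out
sol=[];PL={n:places(n) for n in SH}
def rec(ns,used,acc):
    if not ns: sol.append(acc);return
    for q,o,S in PL[ns[0]]:
        if not S&used: rec(ns[1:],used|S,acc+[(ns[0],q,o)])
rec(list(SH),frozenset(),[])
start=dict(ell=-6.5,corner1=56,corner2=81.5,strip=-27); w=lambda a:(a+180)%360-180
pos=dict(ell=(594,275),corner1=(420,395),corner2=(585,-301),strip=(448.7,-274))
res=[]
for s in sol:
    t=[];ok=True;worst=0
    for n,q,o in s:
        y=q*90-5.7; d=w(y-start[n])
        if n=="strip": d=min(d,w(d+180),key=abs)
        t.append(d)
        bar=start[n]+(90 if n[0]=="c" else 0)   # tool yaw at grasp, mod 180
        best=9e9
        for h in(0,180):
            jy=w(bar+h); a=np.degrees(np.arctan2(*pos[n][::-1])); b=np.degrees(np.arctan2(50,575))
            for dd in ((d,w(d+180)) if n=="strip" else (d,d-360*np.sign(d))):
                j0=w(a+90-jy); j1=j0+(b-a)-dd
                best=min(best,max(abs(j0),abs(j1)))
        worst=max(worst,best)
    B=[]
    for (n,q,o) in s:
        B.append((np.array(o,float),(q+(n[0]=="c"))%2))
    # clearance finger block (closing axis +-45, width 18) against the other bars
    cl=99
    for i,(o,b) in enumerate(B):
        for j,(o2,b2) in enumerate(B):
            if i<j:
                d=np.abs(o-o2); f=np.array([9+11,45]) if b==0 else np.array([45,9+11])
                g=np.array([20,7]) if b2==0 else np.array([7,20]); cl=min(cl,max(d-f-g))
                f=np.array([9+11,45]) if b2==0 else np.array([45,9+11]); g=np.array([20,7]) if b==0 else np.array([7,20]); cl=min(cl,max(d-f-g))
    res.append((worst,sum(map(abs,t)),cl,s,np.round(t)))
res.sort(key=lambda r:r[0]); print(len(sol))
for r in res: print(round(r[0]),round(r[1]),r[2],[(n,q,tuple(map(int,o))) for n,q,o in r[3]],r[4])
E
python3 - <<'E'
import sys; sys.path.insert(0,'.')
from lib import *
ims={n:cv2.imread(f"raw_{n}0.png") for n in("top","scene")}
for cams in(("top",),("scene",)):
    p,f=fit(ims,None,(575,51),np.radians([-9,-6,-3]),rad=190,kitoff=True,cams=cams,grid=False); print(cams,np.round(p[:2],1),np.degrees(p[2]).round(2),p[3:].round(1),f)
E
python3 tile.py
```

```text
('top',) [575.3  54.5] -5.51 [73.5] 254.23146536323543
('scene',) [577.4  49. ] -5.53 [76.] 163.12564809737205
80
86 397 -4.0 [('ell', 3, (-60, 10)), ('corner1', 0, (-20, -26)), ('corner2', 3, (34, 40)), ('strip', 1, (60, -20))] [ -89.  -62. -177.  -69.]
86 397 -4.0 [('ell', 3, (-60, 10)), ('corner1', 0, (-20, -26)), ('corner2', 3, (34, 40)), ('strip', 3, (60, -20))] [ -89.  -62. -177.  -69.]
86 312 -12.0 [('ell', 3, (-60, 10)), ('corner1', 0, (20, -26)), ('corner2', 2, (60, 26)), ('strip', 1, (-20, -20))] [-89. -62.  93. -69.]
86 312 -12.0 [('ell', 3, (-60, 10)), ('corner1', 0, (20, -26)), ('corner2', 2, (60, 26)), ('strip', 3, (-20, -20))] [-89. -62.  93. -69.]
86 363 -10.0 [('ell', 3, (-60, 10)), ('corner1', 1, (46, -40)), ('corner2', 3, (34, 40)), ('strip', 1, (-20, -20))] [ -89.   28. -177.  -69.]
86 363 -10.0 [('ell', 3, (-60, 10)), ('corner1', 1, (46, -40)), ('corner2', 3, (34, 40)), ('strip', 3, (-20, -20))] [ -89.   28. -177.  -69.]
86 312 -12.0 [('ell', 3, (20, 10)), ('corner1', 0, (-60, -26)), ('corner2', 2, (-20, 26)), ('strip', 1, (60, -20))] [-89. -62.  93. -69.]
86 312
[... 9531 characters left out ...]
9.]
167 363 -12.0 [('ell', 3, (-60, 10)), ('corner1', 2, (60, 26)), ('corner2', 0, (20, -26)), ('strip', 3, (-20, -20))] [-89. 118. -87. -69.]
167 406 -11.0 [('ell', 3, (-60, 10)), ('corner1', 2, (60, 26)), ('corner2', 3, (-6, 0)), ('strip', 0, (40, -40))] [ -89.  118. -177.   21.]
167 406 -11.0 [('ell', 3, (-60, 10)), ('corner1', 2, (60, 26)), ('corner2', 3, (-6, 0)), ('strip', 2, (40, -40))] [ -89.  118. -177.   21.]
167 363 -12.0 [('ell', 3, (20, 10)), ('corner1', 2, (-20, 26)), ('corner2', 0, (-60, -26)), ('strip', 1, (60, -20))] [-89. 118. -87. -69.]
167 363 -12.0 [('ell', 3, (20, 10)), ('corner1', 2, (-20, 26)), ('corner2', 0, (-60, -26)), ('strip', 3, (60, -20))] [-89. 118. -87. -69.]
```

Plan, in tray-frame mm: ell at (-60,10) rot -90, corner A at (-20,-26) rot 0, corner B at (60,-14) rot 180, strip at (40,40) rot 0. All four keep clear of the fingers. The ell goes first.

```bash
python3 -m handwheel '[[0.319,-0.3415,-0.1387,0.39,0.5],[0.319,-0.3415,-0.1387,0.39,0.5],[0.319,-0.3415,-0.1387,0.39,0.5],[0.319,-0.3415,-0.1387,0.39,0.5],[0.319,-0.3415,-0.1387,0.39,0.5],[0.319,-0.3415,-0.1387,0.39,0.5],[0.319,-0.3415,-0.1387,0.39,0.5],[0.319,-0.3415,-0.1387,0.39,0.5]]'
python3 -m handwheel '[[0,0,0,0,0.5],[0,0,0,0,0.5]]'
cat > look.py <<'E'
import sys
from lib import *
# look.py model x y yawdeg [z0] : local refit per camera
def loc(ims,mod,x,y,yd,z0=0,grid=False,rad=None):
    r=[]
    for cams in(("top",),("scene",)):
        p,f=fit(ims,M[mod],(x,y),np.radians([yd-8,yd,yd+8]),rad=rad or (90 if mod=="ell" else 75),z0=z0,cams=cams,grid=grid)
        r.append(p); print(mod,cams[0],p[:2].round(1),np.degrees(p[2]).round(1),round(f))
    m=np.mean(r,0); print("  mean",m[:2].round(1),np.degrees(m[2]).round(1)); return m
if __name__=="__main__":
    a=sys.argv; loc(shots(),a[1],*map(float,a[2:]))
E
python3 - <<'E'
from workcell import *
import cv2
im=camera("scene"); cv2.imwrite("pics/s1.png",cv2.resize(im[60:200,230:430],None,fx=4,fy=4,interpolation=cv2.INTER_CUBIC))
E
```

```text
time_s: 1.1
eef_pos: [595.0, 272.6, 98.7]
tcp_rot: [-3.141, -0.001, 3.027]
force: [0.2, 1.4, -1.0]
finger_gap: 43.9
gripper_force: 0.0
time_s: 1.35
eef_pos: [593.6, 274.9, 99.5]
tcp_rot: [-3.141, -0.001, 3.027]
force: [-0.1, 0.6, 0.1]
finger_gap: 44.1
gripper_force: 0.0
```

View pics/s1.png

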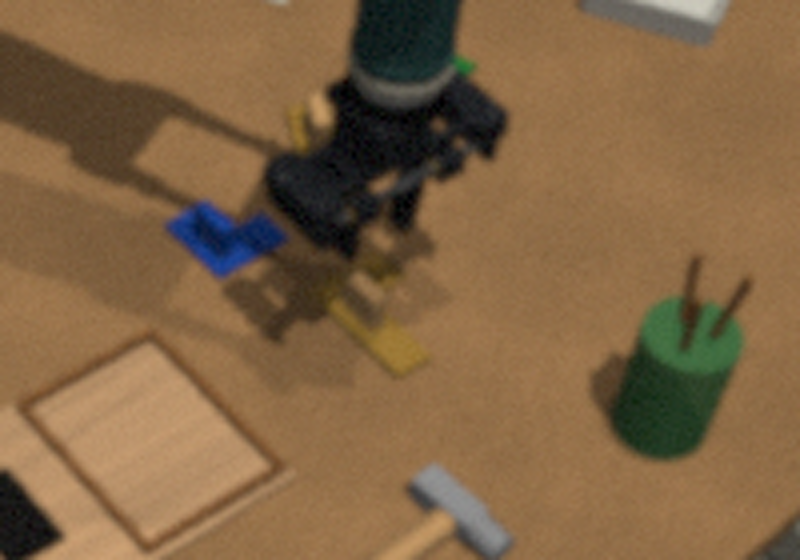

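The open fingers at about (375,210) straddle the ell's bar at (365,285), along the right line. Going down to grip.

```bash
python3 -m handwheel '[[0,0,-0.06,0,0.5],[0,0,-0.09,0,0.5],[0,0,-0.09,0,0.5],[0,0,-0.09,0,0],[0,0,-0.09,0,0],[0,0,-0.09,0,0],[0,0,-0.09,0,0],[0,0,-0.09,0,0]]'
```

```text
time_s: 2.4
eef_pos: [595.3, 275.8, 11.8]
tcp_rot: [3.14, 0.002, 3.028]
force: [-1.5, 2.5, 6.9]
finger_gap: 13.7
gripper_force: 29.9
```

```bash
python3 -m handwheel '[[0,0,0.04,0,0],[0,0,0.09,0,0],[-0.02,-0.05,0.09,-0.25,0],[-0.04,-0.1,0.09,-0.5,0],[-0.06,-0.15,0.09,-0.75,0],[-0.0765,-0.2074,0.09,-0.989,0],[-0.0765,-0.2074,0.09,-0.989,0],[-0.0765,-0.2074,0.09,-0.989,0]]'
python3 -m handwheel '[[0,0,-0.02,-0.25,0],[0,0,-0.04,-0.5,0],[0,0,-0.05,-0.75,0],[0,0,-0.05,-0.989,0],[0,0,-0.05,-0.989,0],[0,0,-0.05,-0.989,0],[0,0,-0.05,-0.989,0]]'
python3 look.py ell 517 67 -95.5 40; python3 -c "
from workcell import *
import cv2
print(sense()['time_s'])
im=camera('scene'); cv2.imwrite('pics/s2.png',cv2.resize(im[100:240,180:380],None,fx=4,fy=4,interpolation=cv2.INTER_CUBIC))"
```

```text
time_s: 3.4
eef_pos: [517.1, 67.2, 99.5]
tcp_rot: [-3.141, -0.001, 2.251]
force: [0.1, 0.4, -3.3]
finger_gap: 13.9
gripper_force: 30.0
time_s: 4.28
eef_pos: [517.9, 67.9, 50.2]
tcp_rot: [3.141, -0.0, 1.477]
force: [-0.8, -0.3, -4.3]
finger_gap: 13.3
gripper_force: 30.0
ell top [555.2 -40. ] -96.9 1340
ell scene [491.4 114.3] -155.6 1663
  mean [523.3  37.1] -126.2
4.375
```

View pics/s2.png

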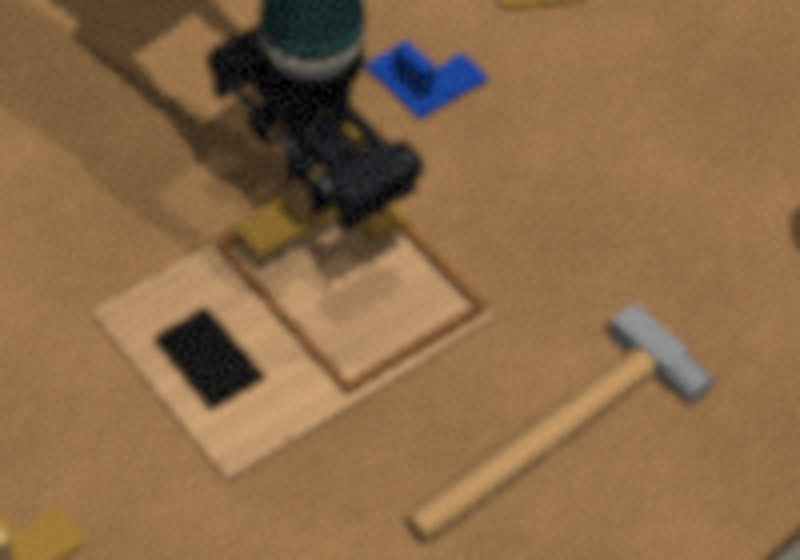

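The ell is held over the tray's near column, with its long leg ending at (255,230) and no obvious tilt. Lowering while watching the force.

```bash
python3 -m handwheel '[[0,0,-0.02,0,0],[0,0,-0.028,0,0],[0,0,-0.032,0,0],[0,0,-0.036,0,0],[0,0,-0.039,0,0],[0,0,-0.041,0,0]]'
```

```text
time_s: 5.18
eef_pos: [516.7, 67.8, 14.5]
tcp_rot: [-3.137, 0.0, 1.475]
force: [-22.2, -0.7, 44.4]
finger_gap: 13.7
gripper_force: 30.0
```

I mis-subtracted and went about 10 mm too low: the force is 44 N, so it's pressing on the floor. Backing up at once.

```bash
python3 -m handwheel '[[0,0,0.006,0,0],[0,0,0.006,0,0]]'
```

```text
time_s: 5.42
eef_pos: [518.6, 67.5, 15.8]
tcp_rot: [3.139, -0.0, 1.475]
force: [-0.4, -0.2, -4.7]
finger_gap: 13.8
gripper_force: 30.0
```

```bash
python3 -m handwheel '[[0,0,0,0,0.3],[0,0,0,0,0.3],[0,0,0.06,0,0.3],[0,0,0.12,0,0.4],[-0.02,0.06,0.12,0,0.5],[-0.05,0.12,0.12,0,0.5],[-0.09,0.18,0.12,0,0.5],[-0.09,0.18,0.12,0,0.5]]'
cat > all.py <<'E'
from look import *
import sys
ims=shots()
for n,i in ims.items(): cv2.imwrite(f"raw_{n}1.png",i)
for a in sys.argv[1:]:
    t=a.split(","); loc(ims,t[0],*map(float,t[1:]))
E
python3 all.py ell,517.6,67.5,-95.5,8 corner,420,394,56.5 corner,585,-300,81 strip,448.6,-274,-27
```

```text
time_s: 6.42
eef_pos: [425.8, 249.7, 134.8]
tcp_rot: [-3.141, -0.0, 1.479]
force: [0.8, -0.4, 0.6]
finger_gap: 43.9
gripper_force: 0.0
ell top [519.3  69.5] -96.8 1001
ell scene [577.2  24. ] -112.7 755
  mean [548.2  46.8] -104.7
corner top [465.8 339.9] 89.5 2045
corner scene [420.3 392.9] 59.2 1847
  mean [443.1 366.4] 74.4
corner top [ 585.2 -298.5] 82.1 61
corner scene [ 586. -302.] 83.1 52
  mean [ 585.6 -300.3] 82.6
strip top [ 448.5 -272.6] -27.0 154
strip scene [ 449.  -275.2] -27.4 208
  mean [ 448.7 -273.9] -27.2
```

```bash
cat > comp.py <<'E'
from look import *
KP={"top":np.array([575.3,54.5,np.radians(-5.5)]),"scene":np.array([577.4,49.,np.radians(-5.5)])}
KO={"top":73.5,"scene":76.}
def rend(n,items,box):
    L=render(n,kit(KO[n]),KP[n],box); o=20
    # walls/pad labels <20
    for mod,p,z0 in items:
        R=render(n,M[mod],p,box,z0); 
        for l in np.unique(R):
            if l: L[R==l]=o+l
        o+=12
    return L
def fitin(ims,items,n,box,free):
    im=cv2.GaussianBlur(ims[n],(3,3),.5); x0,y0,x1,y1=box; I=im[y0:y1,x0:x1].reshape(-1,3).astype(float)
    def g(v):
        it=[list(t) for t in items]
        for k,i in enumerate(free): it[i][1]=v[3*k:3*k+3]*[1,1,.02]
        L=rend(n,it,box); ls=np.unique(L)
        A=np.stack([cv2.GaussianBlur(cv2.resize((L==l).astype(np.float32),(x1-x0,y1-y0),interpolation=cv2.INTER_AREA),(0,0),.8).ravel() for l in ls],1)
        C=np.linalg.solve(A.T@A+.02*np.eye(len(ls)),A.T@I); return np.minimum(((I-A@C)**2).sum(1),2500).mean()
    v=np.concatenate([np.array(items[i][1])/[1,1,.02] for i in free]); best=None
    for s in(5,-5,2):
        r=minimize(g,v if best is None else best.x,method="Nelder-Mead",options=dict(initial_simplex=np.vstack([v if best is None else best.x]+[(v if best is None else best.x)+s*e for e in np.eye(len(v))]),xatol=.03,fatol=.01,maxiter=600))
        if best is None or r.fun<best.fun: best=r
    return best.x,best.fun
T=dict(ell=(-60,10,-90),cA=(-20,-26,0),cB=(60,-14,180),strip=(40,40,0))
MOD=dict(ell="ell",cA="corner",cB="corner",strip="strip")
def tgt(n,k,dx=0,dy=0):
    x,y,q=T[k]; c,s=np.cos(KP[n][2]),np.sin(KP[n][2]); return np.array([KP[n][0]+c*x-s*y,KP[n][1]+s*x+c*y,KP[n][2]+np.radians(q)])
def check(ims,names,free=None):
    for n in("top","scene"):
        c0=KP[n][:2]; p=proj(n,[[c0[0]+a,c0[1]+b,h] for a in(-115,115) for b in(-200,95) for h in(0,55)])
        a=np.floor(p.min(0)).astype(int);b=np.ceil(p.max(0)).astype(int); box=(*a,*b)
        items=[(MOD[k],tgt(n,k),8) for k in names]; fr=range(len(names)) if free is None else [names.index(k) for k in free]
        v,f=fitin(ims,items,n,box,fr)
        for k,i in enumerate(fr):
            q=v[3*k:3*k+3]*[1,1,.02]; d=q[:2]-tgt(n,names[i])[:2]; c,s=np.cos(KP[n][2]),np.sin(KP[n][2])
            print(n,names[i],"tray-frame err",np.round([c*d[0]+s*d[1],-s*d[0]+c*d[1]],1),"yaw",np.degrees(q[2]-tgt(n,names[i])[2]).round(1),round(f))
if __name__=="__main__":
    import sys
    if sys.argv[1]=="old": ims={n:cv2.imread(f"raw_{n}1.png") for n in("top","scene")}
    else: ims=shots()
    check(ims,sys.argv[2].split(","),sys.argv[3].split(",") if len(sys.argv)>3 else None)
E
python3 comp.py old ell; python3 -c "
import cv2
a=cv2.imread('raw_top1.png')[150:260,180:320];b=cv2.imread('raw_scene1.png')[110:230,180:330]
cv2.imwrite('pics/p3.png',cv2.resize(cv2.vconcat([cv2.resize(a,(150,118)),b]),None,fx=2.5*2,fy=2.5*2,interpolation=cv2.INTER_CUBIC)[:, :][:1190:2,::1][:600])"
python3 - <<'E'
import cv2
a=cv2.imread('raw_top1.png')[155:255,190:310];b=cv2.imread('raw_scene1.png')[125:225,190:310]
cv2.imwrite('pics/p3.png',cv2.resize(cv2.hconcat([a,b]),(800,333),interpolation=cv2.INTER_CUBIC))
E
```

```text
top ell tray-frame err [2.6 0.1] yaw -0.5 177
scene ell tray-frame err [0.7 1.2] yaw 1.0 121
```

View pics/p3.png

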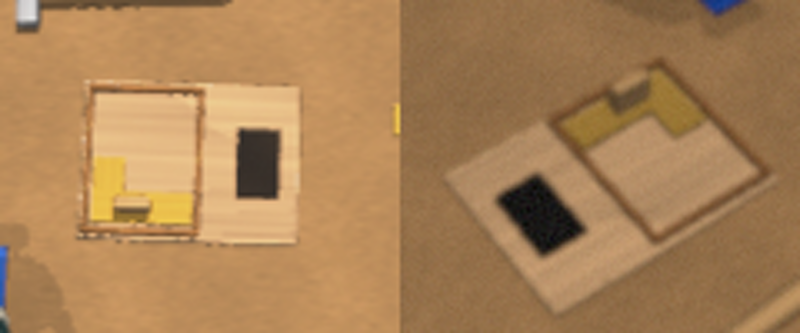

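The ell lies flat in the near column of the tray: at (140,205) in the top crop and (630,105) in the scene crop. It's within about 1.6 mm of its target and the slack is 3.5 mm, so that's good. Now corner A; the scene camera still sees it at (420,393).

```bash
python3 -m handwheel '[[-0.008,0.05,-0.035,0.23,0.5],[-0.008,0.1,-0.035,0.46,0.5],[-0.008,0.147,-0.035,0.69,0.5],[-0.008,0.147,-0.035,0.69,0.5],[-0.008,0.147,-0.035,0.69,0.5]]'
python3 -m handwheel '[[0,0,0,0.23,0.5],[0,0,0,0.46,0.5],[0,0,0,0.69,0.5],[0,0,0,0.69,0.5]]'
python3 - <<'E'
from workcell import *
import cv2
a=camera('top')[200:280,100:200];b=camera('scene')[50:130,260:360]
cv2.imwrite('pics/p4.png',cv2.resize(cv2.hconcat([a,b]),(800,320),interpolation=cv2.INTER_CUBIC))
E
```

```text
time_s: 7.15
eef_pos: [420.4, 392.9, 99.4]
tcp_rot: [-3.14, 0.001, 2.014]
force: [-0.6, 0.5, -0.0]
finger_gap: 44.1
gripper_force: 0.0
time_s: 7.65
eef_pos: [420.1, 392.5, 99.9]
tcp_rot: [-3.141, 0.0, 2.553]
force: [0.2, 0.1, 0.2]
finger_gap: 44.3
gripper_force: 0.0
```

View pics/p4.png

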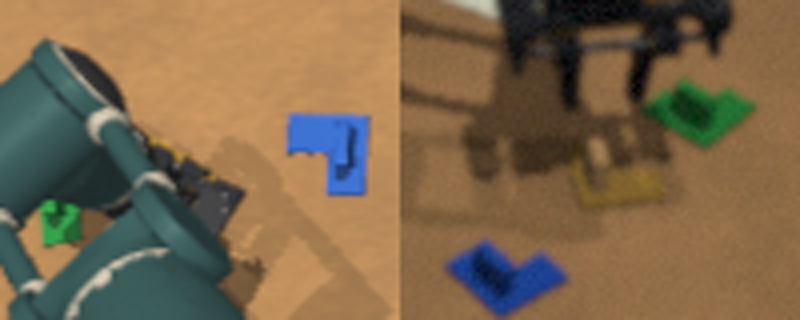

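The brass corner at (620,180) lies directly under the fingers at (605,90). The green one (700,115) and the blue one (505,280) are clear. Gripping.

```bash
python3 -m handwheel '[[0,0,-0.06,0,0.5],[0,0,-0.088,0,0.5],[0,0,-0.088,0,0.5],[0,0,-0.088,0,0],[0,0,-0.088,0,0],[0,0,-0.088,0,0],[0,0,-0.088,0,0]]'; python3 -m handwheel '[[0,0,0.05,0,0],[0,0,0.1,0,0],[0,0,0.1,0,0]]'
```

```text
time_s: 8.62
eef_pos: [420.3, 395.2, 13.3]
tcp_rot: [3.14, 0.001, 2.558]
force: [-0.6, 0.8, 4.6]
finger_gap: 13.5
gripper_force: 30.0
time_s: 9.0
eef_pos: [422.3, 396.9, 116.8]
tcp_rot: [3.133, 0.003, 2.558]
force: [0.9, 0.2, -1.6]
finger_gap: 13.8
gripper_force: 30.0
```

```bash
python3 -m handwheel '[[0.134,-0.3672,0,-0.2,0],[0.134,-0.3672,0,-0.4,0],[0.134,-0.3672,0,-0.6,0],[0.134,-0.3672,0,-0.69,0],[0.134,-0.3672,0,-0.69,0],[0.134,-0.3672,0,-0.69,0],[0.134,-0.3672,0,-0.69,0],[0.134,-0.3672,0,-0.69,0]]'; python3 -m handwheel '[[0,0,-0.02,-0.2,0],[0,0,-0.04,-0.4,0],[0,0,-0.06,-0.6,0],[0,0,-0.072,-0.69,0],[0,0,-0.072,-0.69,0],[0,0,-0.072,-0.69,0]]'
python3 - <<'E'
from workcell import *
import cv2
a=camera('top')[155:255,190:310];b=camera('scene')[110:210,200:320]
cv2.imwrite('pics/p5.png',cv2.resize(cv2.hconcat([a,b]),(800,333),interpolation=cv2.INTER_CUBIC))
E
```

```text
time_s: 10.0
eef_pos: [552.5, 26.6, 110.3]
tcp_rot: [-3.139, -0.002, 2.014]
force: [-0.6, -0.1, -2.5]
finger_gap: 13.8
gripper_force: 30.0
time_s: 10.75
eef_pos: [553.3, 28.5, 40.1]
tcp_rot: [-3.141, -0.0, 1.477]
force: [0.4, -0.1, -1.7]
finger_gap: 13.7
gripper_force: 30.0
```

View pics/p5.png

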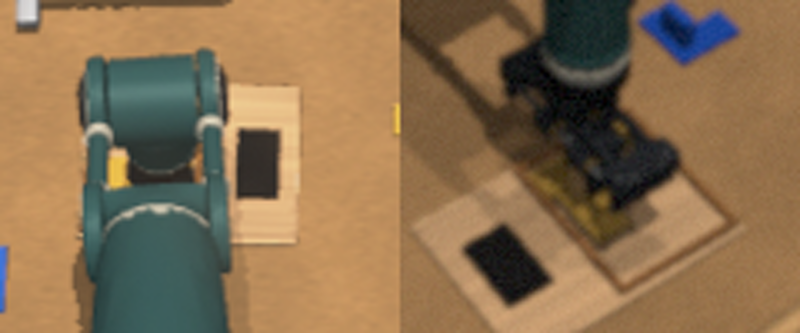

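The corner is held just above the tray, beside the ell. Lowering from a commanded z of 40 to 20.5.

```bash
python3 -m handwheel '[[0,0,-0.01,0,0],[0,0,-0.014,0,0],[0,0,-0.017,0,0],[0,0,-0.0195,0,0],[0,0,-0.0195,0,0]]'
```

```text
time_s: 11.48
eef_pos: [553.5, 27.2, 21.3]
tcp_rot: [-3.141, 0.0, 1.474]
force: [-3.8, 0.0, 4.1]
finger_gap: 13.5
gripper_force: 30.0
```

```bash
python3 -m handwheel '[[0,0,0,0,0.25],[0,0,0,0,0.25],[0,0,0.06,0,0.25],[0,0,0.1,0,0.4],[-0.02,-0.06,0.1,0,0.5],[-0.05,-0.12,0.1,0,0.5],[-0.09,-0.24,0.1,0,0.5],[-0.09,-0.24,0.1,0,0.5]]'; python3 comp.py new ell,cA; python3 all.py corner,585,-300,81
```

```text
time_s: 12.48
eef_pos: [465.3, -208.0, 120.9]
tcp_rot: [3.14, 0.001, 1.475]
force: [1.3, -0.6, -0.0]
finger_gap: 44.2
gripper_force: 0.0
top ell tray-frame err [2.5 0.3] yaw -0.4 195
top cA tray-frame err [-1.8 -1.1] yaw 1.5 195
scene ell tray-frame err [1.3 1.5] yaw 0.2 119
scene cA tray-frame err [-1.  -0.5] yaw 0.7 119
corner top [ 554.6 -291.9] 102.2 1906
corner scene [ 585.9 -302.1] 82.6 155
  mean [ 570.2 -297. ] 92.4
```

```bash
python3 -m handwheel '[[0.03,-0.02,0,-0.2,0.5],[0.06,-0.04,0,-0.4,0.5],[0.09,-0.06,0,-0.6,0.5],[0.122,-0.0875,0,-0.8,0.5],[0.122,-0.0875,0,-1,0.5],[0.122,-0.0875,0,-1,0.5]]'; python3 -m handwheel '[[0,0,0,-0.2,0.5],[0,0,0,-0.4,0.5],[0,0,-0.0205,-0.6,0.5],[0,0,-0.0205,-0.8,0.5],[0,0,-0.0205,-1,0.5],[0,0,-0.0205,-1,0.5],[0,0,-0.0205,-1,0.5]]'; python3 -m handwheel '[[0,0,0,-0.047,0.5],[0,0,0,-0.047,0.5]]'
python3 - <<'E'
from workcell import *
import cv2
a=camera('top')[150:250,280:400];b=camera('scene')[160:260,110:230]
cv2.imwrite('pics/p6.png',cv2.resize(cv2.hconcat([a,b]),(800,333),interpolation=cv2.INTER_CUBIC))
E
```

```text
time_s: 13.42
eef_pos: [588.8, -291.9, 119.8]
tcp_rot: [-3.14, -0.0, 0.693]
force: [-0.0, 0.1, -0.5]
finger_gap: 44.2
gripper_force: 0.0
time_s: 14.3
eef_pos: [587.9, -292.9, 100.1]
tcp_rot: [-3.141, 0.0, -0.091]
force: [0.5, -0.4, 0.1]
finger_gap: 44.1
gripper_force: 0.0
time_s: 14.55
eef_pos: [587.8, -293.8, 100.1]
tcp_rot: [-3.142, -0.0, -0.133]
force: [-0.2, 0.4, -0.2]
finger_gap: 44.3
gripper_force: 0.0
```

View pics/p6.png

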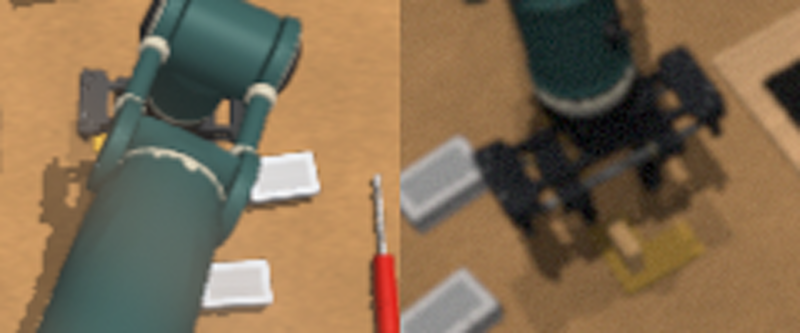

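The brass corner B's bar is at (625,240) under the fingers. The measured TCP is (-2, +6.5) mm off because an earlier row came up short. I'll correct that and grip.

```bash
python3 -m handwheel '[[-0.0022,-0.0065,-0.05,0,0.5],[-0.0022,-0.0065,-0.088,0,0.5],[-0.0022,-0.0065,-0.088,0,0.5],[-0.0022,-0.0065,-0.088,0,0],[-0.0022,-0.0065,-0.088,0,0],[-0.0022,-0.0065,-0.088,0,0],[-0.0022,-0.0065,-0.088,0,0]]'; python3 -m handwheel '[[0,0,0.05,0,0],[0,0,0.1,0,0],[0,0,0.1,0,0]]'
```

```text
time_s: 15.52
eef_pos: [586.2, -300.3, 13.1]
tcp_rot: [3.141, -0.001, -0.133]
force: [-0.3, 1.3, 4.4]
finger_gap: 13.7
gripper_force: 30.0
time_s: 15.9
eef_pos: [588.9, -302.2, 117.5]
tcp_rot: [3.138, -0.009, -0.133]
force: [0.3, -1.3, -1.7]
finger_gap: 13.9
gripper_force: 30.0
```

```bash
python3 -m handwheel '[[0.007,0.05,0,0.2,0],[0.014,0.1,0,0.4,0],[0.021,0.15,0,0.6,0],[0.028,0.2,0,0.8,0],[0.035,0.25,0,1,0],[0.042,0.3,0,1,0],[0.0496,0.3323,0,1,0],[0.0496,0.3323,0,1,0]]'; python3 -m handwheel '[[0,0,0,0.2,0],[0,0,0,0.4,0],[0,0,-0.02,0.6,0],[0,0,-0.05,0.8,0],[0,0,-0.072,1,0],[0,0,-0.072,1,0],[0,0,-0.072,1,0]]'; python3 -m handwheel '[[0,0,0,0.047,0],[0,0,0,0.047,0],[0,0,0,0.047,0]]'
python3 - <<'E'
from workcell import *
import cv2
b=camera('scene')[110:210,200:320]
cv2.imwrite('pics/p7.png',cv2.resize(b,(600,500),interpolation=cv2.INTER_CUBIC))
E
```

```text
time_s: 16.9
eef_pos: [633.9, 34.5, 109.6]
tcp_rot: [-3.139, 0.003, 0.656]
force: [0.2, -0.7, -1.6]
finger_gap: 13.9
gripper_force: 30.0
time_s: 17.77
eef_pos: [635.1, 31.3, 39.9]
tcp_rot: [-3.141, 0.0, 1.434]
force: [0.7, 0.7, -2.4]
finger_gap: 13.7
gripper_force: 30.0
time_s: 18.15
eef_pos: [635.6, 32.0, 40.7]
tcp_rot: [3.14, -0.0, 1.474]
force: [1.0, -0.5, -2.1]
finger_gap: 13.8
gripper_force: 30.0
```

View pics/p7.png

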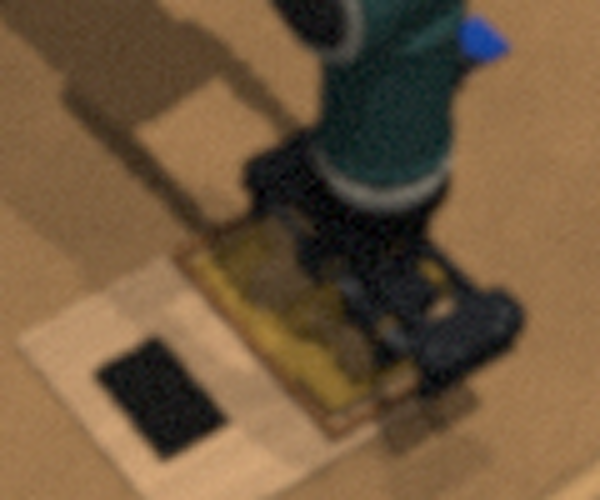

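Corner B hangs over the far side of the tray and corner A is undisturbed. Lowering.

```bash
python3 -m handwheel '[[0,0,-0.01,0,0],[0,0,-0.014,0,0],[0,0,-0.017,0,0],[0,0,-0.0195,0,0],[0,0,-0.0195,0,0]]'
```

```text
time_s: 18.82
eef_pos: [636.3, 33.6, 24.1]
tcp_rot: [3.14, -0.002, 1.474]
force: [-6.9, 5.6, 18.3]
finger_gap: 13.3
gripper_force: 30.0
```

It stopped at z 24 with 18 N, about 3 mm high. The side force (-x,+y) says an edge is touching on the +x/-y side. I'll lift, shift slightly and try again.

```bash
python3 -m handwheel '[[0,0,0.01,0,0],[-0.0015,0.0015,0.01,0,0],[-0.0015,0.0015,0.004,0,0],[-0.0015,0.0015,0.002,0,0],[-0.0015,0.0015,0,0,0],[-0.0015,0.0015,0,0,0]]'
```

```text
time_s: 19.58
eef_pos: [633.7, 33.5, 23.9]
tcp_rot: [-3.141, -0.0, 1.474]
force: [-11.5, 1.0, 24.3]
finger_gap: 13.9
gripper_force: 30.0
```

```bash
python3 -m handwheel '[[0,0,0.002,0,0],[0,0,0.002,0,0.25],[0,0,0.002,0,0.25],[0,0,0.06,0,0.25],[0,0,0.1,0,0.4],[-0.03,-0.06,0.1,0,0.5],[-0.06,-0.12,0.1,0,0.5],[-0.09,-0.17,0.1,0,0.5]]';  python3 -m handwheel '[[-0.09,-0.1,0,0,0.5],[-0.09,-0.1,0,0,0.5],[-0.09,-0.1,0,0,0.5]]'
python3 comp.py new ell,cA,cB; python3 look.py strip 448.6 -274 -27
python3 - <<'E'
from workcell import *
import cv2
a=camera('top')[160:250,195:295];b=camera('scene')[120:220,210:310]
cv2.imwrite('pics/p8.png',cv2.hconcat([cv2.resize(a,(400,360),interpolation=cv2.INTER_CUBIC),cv2.resize(b,(400,400),interpolation=cv2.INTER_CUBIC)[:360]]))
E
```

```text
time_s: 20.58
eef_pos: [545.3, -133.7, 120.0]
tcp_rot: [-3.142, 0.0, 1.475]
force: [-0.2, -0.6, 0.5]
finger_gap: 44.1
gripper_force: 0.0
time_s: 20.95
eef_pos: [453.4, -234.3, 119.6]
tcp_rot: [-3.14, -0.0, 1.47]
force: [0.5, -0.4, -0.3]
finger_gap: 43.8
gripper_force: 0.0
top ell tray-frame err [ 3.7 -0.3] yaw -0.5 215
top cA tray-frame err [-1.6 -1.7] yaw -0.9 215
top cB tray-frame err [-0.9 -1.9] yaw 6.1 215
scene ell tray-frame err [0.6 2.2] yaw 0.2 105
scene cA tray-frame err [-1.3  0.3] yaw 0.2 105
scene cB tray-frame err [-5.2  0.6] yaw 0.5 105
strip top [ 454.8 -277.2] -12.1 1180
strip scene [ 458.9 -223. ] -109.9 942
  mean [ 456.9 -250.1] -61.0
```

View pics/p8.png

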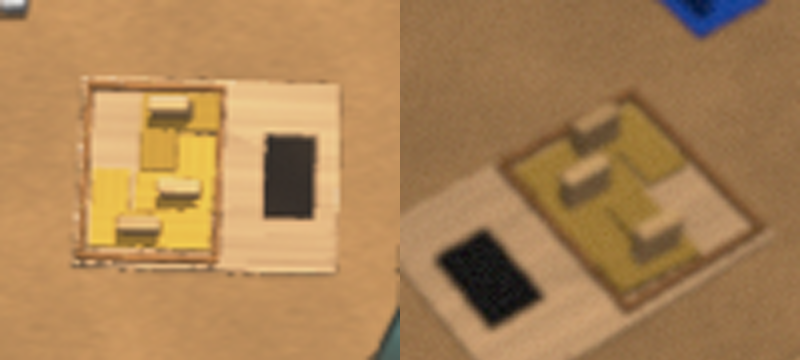

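Corner B in the top crop (140–218, 93–170) is shaded darker than the others, so it's tilted and resting on an edge. I'll fit its tilt to see which edge is up.

```bash
cat > tilt.py <<'E'
from comp import *
import sys
from scipy.spatial.transform import Rotation as Ro
def rtilt(n,L,model,p,box,lab):
    # p: tray-frame x,y,z,yaw + tilt about tray x,y
    K=KP[n]; Rm=Ro.from_euler("z",K[2])*Ro.from_rotvec([p[4],p[5],0])*Ro.from_euler("z",p[3]); o=np.array([*K[:2],8])+Ro.from_euler("z",K[2]).apply(p[:3])
    cam=-CI[n]["R"].T@CI[n]["t"]; x0,y0=box[:2]
    for P,a,b in model:
        B=Rm.apply(np.c_[P,np.full(len(P),a)])+o; U=Rm.apply(np.c_[P,np.full(len(P),b)])+o
        def f(q,l): cv2.fillPoly(L,[np.round(((proj(n,q)+.5-[x0,y0])*S-.5)*16).astype(np.int32)],l,shift=4)
        for i in range(len(P)):
            j=(i+1)%len(P); e=P[j]-P[i]; nr=Rm.apply([e[1],-e[0],0])
            if nr@(cam-B[i])>0: f([B[i],B[j],U[j],U[i]],lab+2+int(round(np.arctan2(-e[0],e[1])/(np.pi/2)))%4)
        f(U,lab+1); lab+=6
def tiltfit(ims,names,free,v0=None,flat=False):
    box={}
    for n in ims:
        c0=KP[n][:2]; p=proj(n,[[c0[0]+a,c0[1]+b,h] for a in(-115,115) for b in(-95,95) for h in(0,55)])
        box[n]=(*np.floor(p.min(0)).astype(int),*np.ceil(p.max(0)).astype(int))
    def g(v,ret=False):
        e=0
        for n in ims:
            L=render(n,kit(KO[n]),KP[n],box[n])
            order=sorted(range(len(names)),key=lambda i:T[names[i]][0]*(1 if n=="scene" else -1)*-1) if 0 else range(len(names))
            for i in order:
                k=names[i]; t=T[k]; q=v[6*i:6*i+6]*SC
                rtilt(n,L,M[MOD[k]],np.array([t[0],t[1],0,np.radians(t[2]),0,0])+q,box[n],20+14*i)
            x0,y0,x1,y1=box[n]; ls=np.unique(L); I=cv2.GaussianBlur(ims[n],(3,3),.5)[y0:y1,x0:x1].reshape(-1,3).astype(float)
            A=np.stack([cv2.GaussianBlur(cv2.resize((L==l).astype(np.float32),(x1-x0,y1-y0),interpolation=cv2.INTER_AREA),(0,0),.8).ravel() for l in ls],1)
            C=np.linalg.solve(A.T@A+.02*np.eye(len(ls)),A.T@I); e+=np.minimum(((I-A@C)**2).sum(1),2500).mean()
        return e+ .02*np.sum((v.reshape(-1,6)[:,2])**2)
    SC=np.array([1,1,1,.02,.02,.02]); v=np.zeros(6*len(names)); best=None
    idx=[]
    for i,k in enumerate(names): idx+=[6*i,6*i+1,6*i+3]+([6*i+2,6*i+4,6*i+5] if k in free else [])
    def h(w): u=v.copy();u[idx]=w; return g(u)
    w=v[idx]
    from scipy.optimize import minimize
    r=minimize(h,w,method="Powell",options=dict(maxiter=6,xtol=.05,ftol=1e-4)); v[idx]=r.x
    for i,k in enumerate(names):
        q=v[6*i:6*i+6]*SC; print(k,"dx,dy,dz",q[:3].round(1),"yaw,tiltx,tilty deg",np.degrees(q[3:]).round(1))
    print("cost",round(r.fun,1)); return v
if __name__=="__main__":
    ims=shots()
    for n in ims: cv2.imwrite(f"raw_{n}2.png",ims[n])
    tiltfit(ims,sys.argv[1].split(","),sys.argv[2].split(",") if len(sys.argv)>2 else [])
E
timeout 500 python3 tilt.py ell,cA,cB cB
```

```text
ell dx,dy,dz [2. 1. 0.] yaw,tiltx,tilty deg [-0.4  0.   0. ]
cA dx,dy,dz [-1.6 -0.7  0. ] yaw,tiltx,tilty deg [-0.7  0.   0. ]
cB dx,dy,dz [-0.5 -3.8  5.3] yaw,tiltx,tilty deg [-0.9 -4.8 -1.1]
cost 310.2
```

The tilt is -4.8° about x: the -y side is up on the tray's wall, and the piece sits about 3.8 mm too far to -y. I'll regrip it where it is, shift it +y about 4 mm and let it drop flat.

```bash
python3 -m handwheel '[[0.1805,0.2643,0,0,0.35],[0.1805,0.2643,0,0,0.35],[0.1805,0.2643,0,0,0.35],[0.1805,0.2643,0,0,0.35],[0.1805,0.2643,0,0,0.35],[0.1805,0.2643,0,0,0.35],[0.1805,0.2643,0,0,0.35],[0.1805,0.2643,0,0,0.35]]'; python3 -m handwheel '[[0,0,0,0,0.35],[0,0,0,0,0.35]]'
```

```text
time_s: 22.35
eef_pos: [635.7, 31.1, 120.1]
tcp_rot: [-3.14, 0.001, 1.474]
force: [-0.1, -0.6, -0.8]
finger_gap: 30.8
gripper_force: 0.0
time_s: 22.6
eef_pos: [636.3, 30.9, 120.7]
tcp_rot: [3.142, 0.0, 1.473]
force: [0.5, -0.8, 0.5]
finger_gap: 30.8
gripper_force: 0.0
```

```bash
python3 -m handwheel '[[-0.0015,0,-0.05,0,0.35],[-0.0015,0,-0.085,0,0.35],[-0.0015,0,-0.093,0,0.35],[-0.0015,0,-0.093,0,0],[-0.0015,0,-0.093,0,0],[-0.0015,0,-0.093,0,0]]'; python3 -m handwheel '[[0,0,0.002,0,0],[0,0.002,0.003,0,0],[0,0.004,0.003,0,0],[0,0.004,0.003,0,0]]'
```

```text
time_s: 23.35
eef_pos: [636.1, 32.0, 29.2]
tcp_rot: [3.14, -0.0, 1.475]
force: [-1.7, 0.2, 0.9]
finger_gap: 13.6
gripper_force: 30.0
time_s: 23.85
eef_pos: [635.1, 36.3, 30.4]
tcp_rot: [-3.141, -0.0, 1.475]
force: [0.0, -0.4, -3.3]
finger_gap: 14.1
gripper_force: 30.0
```

```bash
python3 -m handwheel '[[0,0,-0.003,0,0],[0,0,-0.006,0,0],[0,0,-0.008,0,0],[0,0,-0.008,0,0]]'
```

```text
time_s: 24.35
eef_pos: [636.1, 34.3, 25.0]
tcp_rot: [3.14, 0.002, 1.475]
force: [-4.4, -6.1, 10.3]
finger_gap: 13.5
gripper_force: 30.0
```

```bash
python3 -m handwheel '[[0,0,0.001,0,0.3],[0,0,0.001,0,0.3],[0,0,0.06,0,0.3],[0,0,0.09,0,0.4],[-0.04,-0.06,0.09,0,0.5],[-0.08,-0.12,0.09,0,0.5],[-0.1,-0.17,0.09,0,0.5],[-0.1,-0.17,0.09,0,0.5]]'; timeout 500 python3 tilt.py ell,cA,cB cB
python3 - <<'E'
import cv2
a=cv2.imread('raw_top2.png')[160:250,195:295];b=cv2.imread('raw_scene2.png')[120:220,210:310]
cv2.imwrite('pics/p9.png',cv2.hconcat([cv2.resize(a,(400,360),interpolation=cv2.INTER_CUBIC),cv2.resize(b,(400,400),interpolation=cv2.INTER_CUBIC)[:360]]))
E
```

```text
time_s: 25.35
eef_pos: [533.4, -136.4, 112.2]
tcp_rot: [-3.141, 0.0, 1.471]
force: [0.5, 0.2, -1.3]
finger_gap: 44.2
gripper_force: 0.0
ell dx,dy,dz [2.1 0.8 0. ] yaw,tiltx,tilty deg [-0.8  0.   0. ]
cA dx,dy,dz [-1.6 -0.8  0. ] yaw,tiltx,tilty deg [-1.2  0.   0. ]
cB dx,dy,dz [ 2.1 -0.   0.8] yaw,tiltx,tilty deg [-0.6 -0.7 -1.3]
cost 611.2
```

View pics/p9.png

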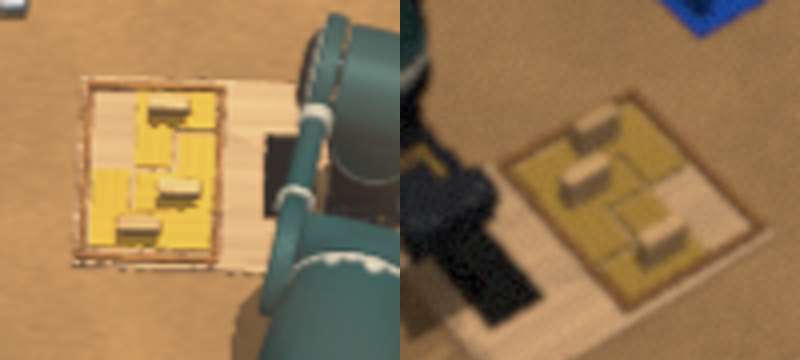

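Corner B now lies flat (evenly lit, tilt ≤1.3°), with thin gaps all round. The free slot is at (95–137, 93–165) in the top crop. Now I'll measure the strip again.

```bash
python3 look.py strip 448.6 -274 -27; python3 -c "
from workcell import *
s=sense();print(s['eef_pos'],s['tcp_rot'])"
```

```text
strip top [ 448.5 -273.2] -26.6 1032
strip scene [ 449.  -275.1] -27.2 309
  mean [ 448.8 -274.2] -26.9
[ 535.8234188  -133.19888839  112.48174893] [ 3.14118317e+00 -5.76828690e-04  1.47465688e+00]
```

```bash
python3 -m handwheel '[[-0.02,-0.035,0,0.2,0.5],[-0.04,-0.07,0,0.4,0.5],[-0.06,-0.1,0,0.6,0.5],[-0.087,-0.1405,0,0.762,0.5],[-0.087,-0.1405,0,0.762,0.5]]'; python3 -m handwheel '[[0,0,0,0.2,0.5],[0,0,0,0.4,0.5],[0,0,0,0.6,0.5],[0,0,0,0.762,0.5],[0,0,0,0.762,0.5],[0,0,0,0.762,0.5],[0,0,0,0.762,0.5]]'; python3 -m handwheel '[[0,0,0,0,0.5],[0,0,0,0,0.5]]'
```

```text
time_s: 26.18
eef_pos: [448.2, -275.2, 112.5]
tcp_rot: [-3.142, 0.0, 2.072]
force: [-0.2, 0.4, -0.9]
finger_gap: 43.9
gripper_force: 0.0
time_s: 27.05
eef_pos: [448.6, -274.0, 112.5]
tcp_rot: [3.141, -0.0, 2.671]
force: [-0.2, -0.8, 0.1]
finger_gap: 44.1
gripper_force: 0.0
time_s: 27.3
eef_pos: [448.2, -274.5, 112.5]
tcp_rot: [3.142, 0.0, 2.671]
force: [0.4, -0.0, -0.4]
finger_gap: 44.3
gripper_force: 0.0
```

```bash
python3 -m handwheel '[[0,0,-0.05,0,0.5],[0,0,-0.099,0,0.5],[0,0,-0.099,0,0.5],[0,0,-0.099,0,0],[0,0,-0.099,0,0],[0,0,-0.099,0,0],[0,0,-0.099,0,0]]'; python3 -m handwheel '[[0,0,0,0,0.5],[0,0,0,0,0.5],[0,0,0.05,0,0.5],[0,0,0.1,0,0.5],[0.05,0.05,0.1,0,0.5],[0.09,0.1,0.1,0,0.5],[0.09,0.14,0.1,0,0.5],[0.09,0.14,0.1,0,0.5]]'; python3 look.py strip 448.6 -274 -27
```

```text
time_s: 28.18
eef_pos: [449.6, -275.1, 15.4]
tcp_rot: [-3.142, 0.003, 2.671]
force: [1.2, 2.0, 6.6]
finger_gap: 13.9
gripper_force: 30.0
time_s: 29.18
eef_pos: [538.2, -131.5, 112.9]
tcp_rot: [3.141, -0.001, 2.676]
force: [-0.5, 0.9, 0.2]
finger_gap: 44.3
gripper_force: 0.0
strip top [ 448.1 -275. ] -27.2 1000
strip scene [ 448.3 -276.9] -26.8 500
  mean [ 448.2 -275.9] -27.0
```

The strip moved 1.8 mm crosswise to centre on the gripper, so the camera mean reads about 1.6 mm low in y. I'll aim the placement with kit y ≈ 53.7. Regripping the strip.

```bash
python3 -m handwheel '[[-0.04,-0.06,0,0,0.5],[-0.08,-0.12,0,0,0.5],[-0.09,-0.14,0,0,0.5],[-0.09,-0.14,0,0,0.5],[-0.09,-0.14,0,0,0.5]]'; python3 -m handwheel '[[0,0,-0.05,0,0.5],[0,0,-0.1,0,0.5],[0,0,-0.1,0,0.5],[0,0,-0.1,0,0],[0,0,-0.1,0,0],[0,0,-0.1,0,0],[0,0,-0.1,0,0]]'; python3 -m handwheel '[[0,0,0.05,0,0],[0,0,0.1,0,0],[0,0,0.1,0,0],[0,0,0.1,0,0]]'
```

```text
time_s: 29.9
eef_pos: [447.6, -275.1, 113.4]
tcp_rot: [3.141, -0.0, 2.669]
force: [-0.8, 0.4, 0.4]
finger_gap: 44.2
gripper_force: 0.0
time_s: 30.78
eef_pos: [449.5, -275.2, 15.3]
tcp_rot: [-3.141, 0.003, 2.671]
force: [-0.3, 1.1, 7.8]
finger_gap: 13.7
gripper_force: 30.0
time_s: 31.28
eef_pos: [447.4, -274.0, 112.8]
tcp_rot: [3.141, -0.001, 2.671]
force: [0.4, 0.3, -2.5]
finger_gap: 13.8
gripper_force: 30.0
```

```bash
python3 -m handwheel '[[0.1733,0.3642,0,0.1,0],[0.1733,0.3642,0,0.2,0],[0.1733,0.3642,0,0.3,0],[0.1733,0.3642,0,0.4,0],[0.1733,0.3642,0,0.477,0],[0.1733,0.3642,0,0.477,0],[0.1733,0.3642,0,0.477,0],[0.1733,0.3642,0,0.477,0]]'; python3 -m handwheel '[[0,0,-0.03,0,0],[0,0,-0.06,0,0],[0,0,-0.072,0,0],[0,0,-0.072,0,0],[0,0,-0.072,0,0]]'
```

```text
time_s: 32.28
eef_pos: [620.1, 91.7, 110.3]
tcp_rot: [-3.141, -0.005, 3.049]
force: [-0.5, -1.2, -2.5]
finger_gap: 13.9
gripper_force: 30.0
time_s: 32.9
eef_pos: [622.2, 89.4, 42.4]
tcp_rot: [3.141, 0.001, 3.046]
force: [-0.1, 0.4, -1.4]
finger_gap: 13.6
gripper_force: 30.0
```

```bash
python3 -m handwheel '[[0,0,-0.01,0,0],[0,0,-0.014,0,0],[0,0,-0.017,0,0],[0,0,-0.0195,0,0],[0,0,-0.0195,0,0]]'
```

```text
time_s: 33.52
eef_pos: [621.4, 89.8, 23.3]
tcp_rot: [-3.141, -0.0, 3.046]
force: [-4.5, -0.6, 7.2]
finger_gap: 13.8
gripper_force: 30.0
```

```bash
python3 -m handwheel '[[0,0,0,0,0.25],[0,0,0,0,0.25],[0,0,0.06,0,0.25],[0,0,0.1,0,0.4],[-0.05,-0.06,0.1,0,0.7],[-0.1,-0.12,0.1,0,0.7],[-0.15,-0.17,0.1,0,0.7],[-0.2,-0.2,0.1,0,0.7]]'; python3 -m handwheel '[[-0.03,-0.18,0,0,0.7],[-0.03,-0.18,0,0,0.7],[-0.03,-0.18,0,0,0.7],[-0.03,-0.18,0,0,0.7]]'; timeout 500 python3 tilt.py ell,cA,cB,strip cB,strip
python3 - <<'E'
import cv2
a=cv2.imread('raw_top2.png')[160:250,195:295];b=cv2.imread('raw_scene2.png')[120:220,210:310]
cv2.imwrite('pics/p10.png',cv2.hconcat([cv2.resize(a,(400,360),interpolation=cv2.INTER_CUBIC),cv2.resize(b,(400,400),interpolation=cv2.INTER_CUBIC)[:360]]))
E
```

```text
time_s: 34.52
eef_pos: [448.0, -91.0, 122.3]
tcp_rot: [-3.141, 0.001, 3.046]
force: [-0.8, -1.4, 0.9]
finger_gap: 61.3
gripper_force: 0.0
time_s: 35.02
eef_pos: [418.4, -273.2, 122.5]
tcp_rot: [-3.14, 0.001, 3.041]
force: [-0.5, 0.3, -0.5]
finger_gap: 61.7
gripper_force: 0.0
ell dx,dy,dz [1.9 1.  0. ] yaw,tiltx,tilty deg [-0.4  0.   0. ]
cA dx,dy,dz [-1.6 -0.8  0. ] yaw,tiltx,tilty deg [-1.2  0.   0. ]
cB dx,dy,dz [ 1.  -0.  -0.2] yaw,tiltx,tilty deg [-0.1  0.6  1. ]
strip dx,dy,dz [-0.7 -0.6  2.5] yaw,tiltx,tilty deg [-0.8  1.2  0.3]
cost 325.6
```

View pics/p10.png

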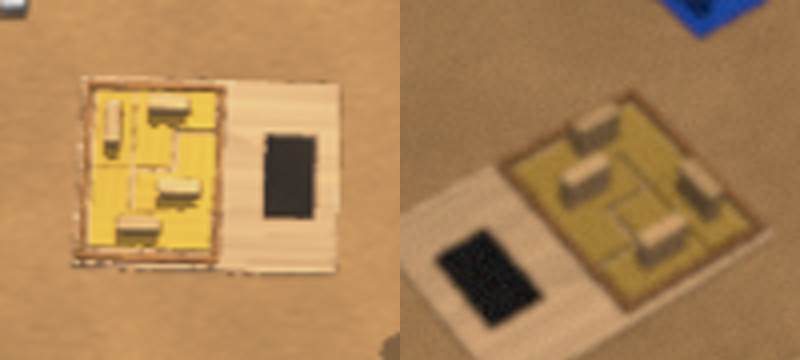

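All four templates now lie evenly lit in the tray with thin even gaps: strip (113,125), corner B (170,110), corner A (178,190), ell (138,230). The strip's touchdown height matched the floor. Next the tins, starting with the near one (tin B).

```bash
python3 -m handwheel '[[0,-0.05,0,-0.2,0.8],[0.0013,-0.1107,0,-0.4,0.8],[0.0013,-0.1107,0,-0.6,0.8],[0.0013,-0.1107,0,-0.8,0.8],[0.0013,-0.1107,0,-0.937,0.8],[0.0013,-0.1107,0,-0.937,0.8]]'; python3 -m handwheel '[[0,0,0,-0.2,0.8],[0,0,0,-0.4,0.8],[0,0,0,-0.6,0.8],[0,0,0,-0.8,0.8],[0,0,0,-0.937,0.8],[0,0,0,-0.937,0.8],[0,0,0,-0.937,0.8]]'; python3 -m handwheel '[[0,0,0,0,0.8],[0,0,0,0,0.8]]'
python3 - <<'E'
from workcell import *
import cv2
b=camera('scene')[180:280,80:200]
cv2.imwrite('pics/p11.png',cv2.resize(b,(600,500),interpolation=cv2.INTER_CUBIC))
E
```

```text
time_s: 35.88
eef_pos: [420.8, -378.3, 121.7]
tcp_rot: [3.141, -0.001, 2.314]
force: [-0.5, -0.4, -0.4]
finger_gap: 70.6
gripper_force: 0.0
time_s: 36.75
eef_pos: [420.3, -379.6, 122.0]
tcp_rot: [-3.141, -0.0, 1.578]
force: [-0.2, -0.4, -0.4]
finger_gap: 70.5
gripper_force: 0.0
time_s: 37.0
eef_pos: [420.1, -380.1, 122.0]
tcp_rot: [-3.142, 0.0, 1.575]
force: [-1.4, -0.7, -0.4]
finger_gap: 70.6
gripper_force: 0.0
```

View pics/p11.png

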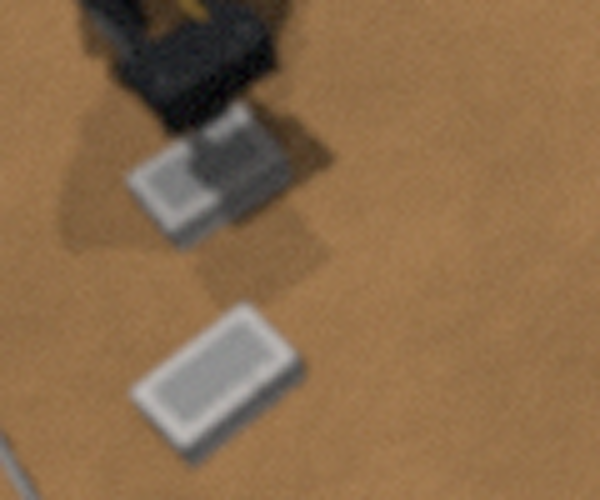

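The gripper is over the near tin, whose top is at (210,170); the far tin is at (215,385). Correcting y by -3.8 mm and gripping.

```bash
python3 -m handwheel '[[0,-0.0038,-0.05,0,0.8],[0,-0.0038,-0.1,0,0.8],[0,-0.0038,-0.114,0,0.8],[0,-0.0038,-0.118,0,0.8],[0,-0.0038,-0.118,0,0],[0,-0.0038,-0.118,0,0],[0,-0.0038,-0.118,0,0],[0,-0.0038,-0.118,0,0]]'; python3 -m handwheel '[[0,0,0.05,0,0],[0,0,0.1,0,0],[0,0,0.1,0,0],[0,0,0.1,0,0]]'
```

```text
time_s: 38.05
eef_pos: [420.9, -385.1, 5.9]
tcp_rot: [3.14, 0.002, 1.574]
force: [-0.1, -0.1, 7.3]
finger_gap: 49.7
gripper_force: 30.0
time_s: 38.55
eef_pos: [419.5, -383.3, 103.3]
tcp_rot: [-3.141, -0.001, 1.574]
force: [0.1, -0.1, -3.7]
finger_gap: 49.8
gripper_force: 30.0
```

```bash
python3 -m handwheel '[[0.02,0.045,0,0.13,0],[0.04,0.09,0,0.26,0],[0.06,0.135,0,0.39,0],[0.08,0.18,0,0.52,0],[0.1,0.225,0,0.65,0],[0.12,0.27,0,0.78,0],[0.1439,0.3082,0,0.937,0],[0.1439,0.3082,0,0.937,0]]'; python3 -m handwheel '[[0,0,0,0.2,0],[0,0,0,0.4,0],[0,0,0,0.6,0],[0,0,-0.02,0.8,0],[0,0,-0.05,0.937,0],[0,0,-0.065,0.937,0],[0,0,-0.065,0.937,0]]'; python3 -m handwheel '[[0,0,0,0,0],[0,0,0,0,0]]'
python3 - <<'E'
from workcell import *
import cv2
b=camera('scene')[120:220,190:310]
cv2.imwrite('pics/p12.png',cv2.resize(b,(600,500),interpolation=cv2.INTER_CUBIC))
E
```

```text
time_s: 39.55
eef_pos: [563.3, -72.9, 101.3]
tcp_rot: [-3.14, -0.004, 2.314]
force: [-0.0, 0.0, -1.7]
finger_gap: 49.6
gripper_force: 30.0
time_s: 40.42
eef_pos: [561.4, -75.9, 36.5]
tcp_rot: [3.141, -0.005, 3.043]
force: [-0.1, -0.0, -1.9]
finger_gap: 49.8
gripper_force: 30.0
time_s: 40.67
eef_pos: [565.1, -76.1, 40.3]
tcp_rot: [-3.141, 0.002, 3.046]
force: [1.2, -0.2, -2.6]
finger_gap: 49.6
gripper_force: 30.0
```

View pics/p12.png

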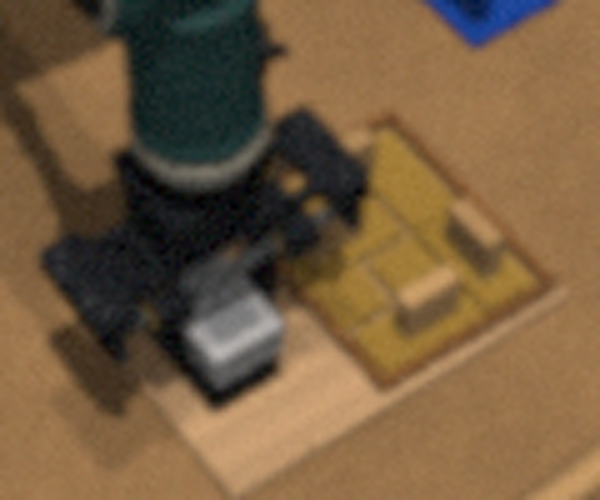

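The tin hangs just above the pad. Lowering it onto the pad and releasing.

```bash
python3 -m handwheel '[[0,0,-0.008,0,0],[0,0,-0.012,0,0],[0,0,-0.0155,0,0],[0,0,-0.0155,0,0]]'; python3 -m handwheel '[[0,0,0,0,0.7],[0,0,0,0,0.7],[0,0,0.05,0,0.7],[0,0,0.1,0,0.7],[0,-0.06,0.1,0,0.7],[0,-0.12,0.1,0,0.7],[0,-0.18,0.1,0,0.7],[0,-0.23,0.1,0,0.7]]';python3 -m handwheel '[[-0.02,-0.05,0,0,0.8],[-0.02,-0.05,0,0,0.8]]'
cat > tinck.py <<'E'
from comp import *
import sys
def ck(ims,nt=1):
    for n in ims:
        c0=KP[n]; P=c0[:2]+np.array([[np.cos(c0[2]),-np.sin(c0[2])],[np.sin(c0[2]),np.cos(c0[2])]])@[0,-129.75]
        p=proj(n,[[P[0]+a,P[1]+b,h] for a in(-70,70) for b in(-60,60) for h in(8,18+30*nt)]); a=np.floor(p.min(0)).astype(int);b=np.ceil(p.max(0)).astype(int)
        items=[("tin",np.array([*P,c0[2]]),18+30*i) for i in range(nt)]
        v,f=fitin(ims,items,n,(*a,*b),range(nt))
        for i in range(nt):
            q=v[3*i:3*i+3]*[1,1,.02]; d=q[:2]-P; c,s=np.cos(c0[2]),np.sin(c0[2])
            print(n,"tin",i,"err in kit frame",np.round([c*d[0]+s*d[1],-s*d[0]+c*d[1]],1),"yaw",np.degrees(q[2]-c0[2]).round(1),round(f))
if __name__=="__main__":
    ims=shots(); 
    for n in ims: cv2.imwrite(f"raw_{n}3.png",ims[n])
    ck(ims,int(sys.argv[1]))
E
python3 tinck.py 1; python3 look.py tin 540 -455 -85
```

```text
time_s: 41.22
eef_pos: [563.8, -75.7, 23.9]
tcp_rot: [3.142, -0.001, 3.046]
force: [-3.9, -0.9, 2.8]
finger_gap: 50.0
gripper_force: 30.0
time_s: 42.22
eef_pos: [564.0, -308.2, 123.7]
tcp_rot: [-3.141, 0.001, 3.046]
force: [0.2, -0.1, 0.7]
finger_gap: 61.8
gripper_force: 0.0
time_s: 42.48
eef_pos: [542.8, -359.4, 123.4]
tcp_rot: [-3.141, 0.0, 3.042]
force: [0.0, 0.8, 0.2]
finger_gap: 70.4
gripper_force: 0.0
top tin 0 err in kit frame [-0.5 -0.9] yaw 1.7 226
scene tin 0 err in kit frame [ 2.  -0.8] yaw 0.1 516
tin top [ 597.7 -468.8] -96.6 1271
tin scene [ 541.1 -457.1] -86.1 700
  mean [ 569.4 -462.9] -91.4
```

The first tin sits on the pad within about 1 mm. Now the second tin.

```bash
python3 -m handwheel '[[0,-0.04,0,-0.2,0.8],[-0.0027,-0.0938,0,-0.4,0.8],[-0.0027,-0.0938,0,-0.6,0.8],[-0.0027,-0.0938,0,-0.8,0.8],[-0.0027,-0.0938,0,-0.886,0.8],[-0.0027,-0.0938,0,-0.886,0.8]]'; python3 -m handwheel '[[0,0,0,-0.2,0.8],[0,0,0,-0.4,0.8],[0,0,0,-0.6,0.8],[0,0,0,-0.8,0.8],[0,0,0,-0.886,0.8],[0,0,0,-0.886,0.8],[0,0,0,-0.886,0.8]]'; python3 -m handwheel '[[0,0,0,0,0.8],[0,0,0,0,0.8]]'
```

```text
time_s: 43.42
eef_pos: [542.2, -448.0, 123.5]
tcp_rot: [3.141, -0.0, 2.353]
force: [-0.1, -0.4, 0.2]
finger_gap: 70.7
gripper_force: 0.0
time_s: 44.3
eef_pos: [541.6, -449.0, 123.5]
tcp_rot: [-3.142, -0.0, 1.657]
force: [-0.1, 0.2, 1.2]
finger_gap: 70.3
gripper_force: 0.0
time_s: 44.55
eef_pos: [541.3, -449.6, 123.5]
tcp_rot: [-3.142, 0.0, 1.655]
force: [-0.3, -0.0, 0.3]
finger_gap: 70.8
gripper_force: 0.0
```

```bash
python3 -m handwheel '[[-0.0012,-0.0036,-0.05,0,0.8],[-0.0012,-0.0036,-0.1,0,0.8],[-0.0012,-0.0036,-0.116,0,0.8],[-0.0012,-0.0036,-0.1195,0,0.8],[-0.0012,-0.0036,-0.1195,0,0],[-0.0012,-0.0036,-0.1195,0,0],[-0.0012,-0.0036,-0.1195,0,0],[-0.0012,-0.0036,-0.1195,0,0]]'; python3 -m handwheel '[[0,0,0.05,0,0],[0,0,0.1,0,0],[0,0,0.12,0,0],[0,0,0.12,0,0]]';  python3 -m handwheel '[[0,0,0,0,0],[0,0,0,0,0]]'
```

```text
time_s: 45.55
eef_pos: [541.2, -454.4, 6.4]
tcp_rot: [3.139, 0.003, 1.655]
force: [-0.9, -0.8, 6.2]
finger_gap: 49.7
gripper_force: 30.0
time_s: 46.05
eef_pos: [540.9, -453.9, 125.7]
tcp_rot: [3.139, 0.002, 1.654]
force: [0.0, 0.5, -2.1]
finger_gap: 49.7
gripper_force: 30.0
time_s: 46.3
eef_pos: [538.6, -451.9, 120.8]
tcp_rot: [-3.138, -0.004, 1.654]
force: [-0.6, -0.5, -2.0]
finger_gap: 50.0
gripper_force: 30.0
```

```bash
python3 -m handwheel '[[0.003,0.05,0,0.13,0],[0.006,0.1,0,0.26,0],[0.009,0.15,0,0.39,0],[0.012,0.2,0,0.52,0],[0.015,0.25,0,0.65,0],[0.018,0.3,0,0.78,0],[0.021,0.35,0,0.886,0],[0.0238,0.3778,0,0.886,0]]'; python3 -m handwheel '[[0,0,0,0.2,0],[0,0,0,0.4,0],[0,0,0,0.6,0],[0,0,-0.02,0.8,0],[0,0,-0.04,0.886,0],[0,0,-0.055,0.886,0],[0,0,-0.055,0.886,0]]'; python3 -m handwheel '[[0,0,0,0,0],[0,0,0,0,0],[0,0,0,0,0]]'
```

```text
time_s: 47.3
eef_pos: [562.6, -72.8, 122.3]
tcp_rot: [-3.14, -0.003, 2.353]
force: [0.6, 0.7, -1.9]
finger_gap: 49.4
gripper_force: 30.0
time_s: 48.18
eef_pos: [562.0, -75.1, 66.7]
tcp_rot: [3.141, -0.005, 3.045]
force: [-0.5, -0.4, -2.1]
finger_gap: 50.1
gripper_force: 30.0
time_s: 48.55
eef_pos: [564.5, -75.5, 69.8]
tcp_rot: [-3.141, 0.002, 3.046]
force: [0.8, -0.3, -2.5]
finger_gap: 49.5
gripper_force: 30.0
```

```bash
python3 -m handwheel '[[0,0,-0.008,0,0],[0,0,-0.012,0,0],[0,0,-0.0155,0,0],[0,0,-0.0155,0,0]]'
```

```text
time_s: 49.05
eef_pos: [563.6, -75.4, 54.4]
tcp_rot: [3.142, -0.001, 3.046]
force: [-4.6, 0.6, 6.8]
finger_gap: 49.7
gripper_force: 30.0
```

It touches down at exactly the expected height (54.4). Releasing, backing off and checking everything.

```bash
python3 -m handwheel '[[0,0,0,0,0.7],[0,0,0,0,0.7],[0,0,0.04,0,0.7],[0,0,0.08,0,0.7],[-0.02,-0.06,0.1,0,0.7],[-0.05,-0.12,0.1,0,0.7],[-0.08,-0.18,0.1,0,0.7],[-0.1,-0.24,0.1,0,0.7]]';python3 -m handwheel '[[-0.03,-0.1,0,0,0.8],[-0.03,-0.1,0,0,0.8],[-0.03,-0.1,0,0,0.8]]'
python3 tinck.py 2; timeout 400 python3 tilt.py ell,cA,cB,strip strip
python3 - <<'E'
import cv2
a=cv2.imread('raw_top3.png')[160:250,195:295];b=cv2.imread('raw_scene3.png')[110:220,200:310]
cv2.imwrite('pics/p13.png',cv2.hconcat([cv2.resize(a,(400,360),interpolation=cv2.INTER_CUBIC),cv2.resize(b,(360,360),interpolation=cv2.INTER_CUBIC)]))
E
```

```text
time_s: 50.05
eef_pos: [467.4, -304.2, 153.7]
tcp_rot: [-3.141, 0.001, 3.047]
force: [1.3, 0.2, -0.9]
finger_gap: 61.9
gripper_force: 0.0
time_s: 50.42
eef_pos: [437.4, -405.7, 153.4]
tcp_rot: [-3.141, 0.0, 3.042]
force: [-0.3, -0.4, 0.9]
finger_gap: 70.4
gripper_force: 0.0
top tin 0 err in kit frame [-14.4   4.5] yaw 3.1 232
top tin 1 err in kit frame [-0.6 -0.7] yaw 1.4 232
scene tin 0 err in kit frame [ 4.1 -2.8] yaw -0.3 524
scene tin 1 err in kit frame [-1.8  0.3] yaw -0.1 524
ell dx,dy,dz [ 0.4 -0.2  0. ] yaw,tiltx,tilty deg [0.7 0.  0. ]
cA dx,dy,dz [-3.5 -1.7  0. ] yaw,tiltx,tilty deg [-0.8  0.   0. ]
cB dx,dy,dz [-7.5 -1.   0. ] yaw,tiltx,tilty deg [0.9 0.  0. ]
strip dx,dy,dz [-0.6 -0.7  1. ] yaw,tiltx,tilty deg [ 0.1 -0.8  0.4]
cost 474.5
```

View pics/p13.png

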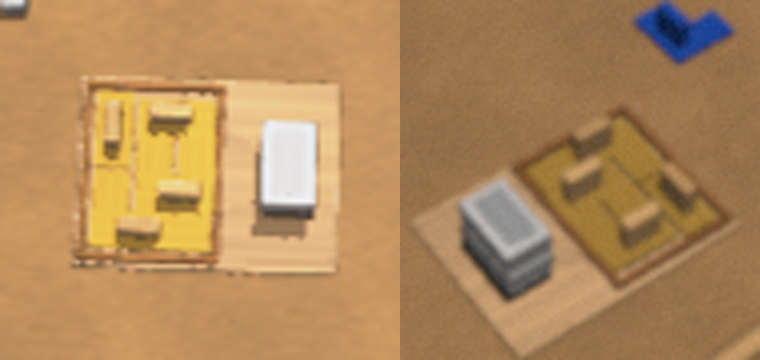

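Both tins are stacked squarely: top at (288,165) in the top crop. But corner B has since been knocked about 7 mm towards -x. Its bar is now at (170,117), bare floor shows along the +x wall, and it presses on corner A. I'll measure it more closely and mend it.

```bash
timeout 560 python3 - <<'E'
from tilt import *
ims={n:cv2.imread(f"raw_{n}3.png") for n in("top","scene")}
tiltfit(ims,["ell","cA","cB","strip"],["cB","cA"])
E
```

```text
ell dx,dy,dz [ 0.1 -0.5  0. ] yaw,tiltx,tilty deg [1.1 0.  0. ]
cA dx,dy,dz [-3.5 -1.8  0.5] yaw,tiltx,tilty deg [-0.9 -0.1  0.1]
cB dx,dy,dz [-8.1 -1.4 -0. ] yaw,tiltx,tilty deg [-0.1 -0.4  1.1]
strip dx,dy,dz [-0.4 -0.6  0. ] yaw,tiltx,tilty deg [0.1 0.  0. ]
cost 475.3
```

Everything is still flat: corner B slid against corner A, and A against the ell. I'll slide corner B back by +8 mm, then corner A by about +2.5 mm.

```bash
python3 -m handwheel '[[0.189,0.4389,0,-0.12,0.5],[0.189,0.4389,0,-0.24,0.5],[0.189,0.4389,0,-0.36,0.5],[0.189,0.4389,0,-0.48,0.4],[0.189,0.4389,0,-0.6,0.35],[0.189,0.4389,0,-0.72,0.35],[0.189,0.4389,0,-0.84,0.35],[0.189,0.4389,0,-0.95,0.35]]'; python3 -m handwheel '[[0,0,0,-0.2,0.35],[0,0,0,-0.4,0.35],[0,0,0,-0.6,0.35],[0,0,0,-0.8,0.35],[0,0,0,-0.95,0.35],[0,0,0,-0.95,0.35]]';python3 -m handwheel '[[0,0,0,-0.095,0.35],[0,0,0,-0.095,0.35],[0,0,0,-0.095,0.35]]'
```

```text
time_s: 51.62
eef_pos: [627.5, 40.8, 153.7]
tcp_rot: [3.141, -0.0, 2.301]
force: [-0.4, -0.7, 0.6]
finger_gap: 31.2
gripper_force: 0.0
time_s: 52.38
eef_pos: [626.8, 37.7, 153.5]
tcp_rot: [-3.141, -0.0, 1.557]
force: [0.3, -0.6, 0.1]
finger_gap: 30.8
gripper_force: 0.0
time_s: 52.75
eef_pos: [627.2, 36.6, 153.5]
tcp_rot: [-3.142, -0.0, 1.482]
force: [0.3, 0.0, -0.3]
finger_gap: 30.9
gripper_force: 0.0
```

```bash
python3 -m handwheel '[[0,0,-0.06,0,0.35],[0,0,-0.115,0,0.35],[0,0,-0.1275,0,0.35],[0,0,-0.1275,0,0.35],[0,0,-0.1275,0,0],[0,0,-0.1275,0,0],[0,0,-0.1275,0,0]]'; python3 -m handwheel '[[0,0,0.003,0,0],[0.003,0,0.003,0,0],[0.006,0,0.003,0,0],[0.0085,0.0005,0.003,0,0],[0.0085,0.0005,0.003,0,0]]';python3 -m handwheel '[[0,0,-0.002,0,0],[0,0,-0.003,0,0],[0,0,-0.003,0,0]]'
```

```text
time_s: 53.62
eef_pos: [629.1, 36.2, 28.7]
tcp_rot: [3.138, -0.001, 1.479]
force: [-1.2, 0.9, 6.6]
finger_gap: 13.9
gripper_force: 30.0
time_s: 54.25
eef_pos: [636.1, 36.7, 28.7]
tcp_rot: [3.142, -0.0, 1.479]
force: [0.4, -0.1, -2.6]
finger_gap: 14.0
gripper_force: 30.0
time_s: 54.62
eef_pos: [636.1, 36.6, 28.7]
tcp_rot: [3.142, 0.0, 1.479]
force: [-6.7, -0.3, 14.1]
finger_gap: 14.0
gripper_force: 30.0
```

```bash
python3 -m handwheel '[[0,0,0,0,0.3],[0,0,0,0,0.3],[0,0,0.04,0,0.3],[-0.03,-0.003,0.06,0,0.35],[-0.07,-0.006,0.06,0,0.35],[-0.0855,-0.0085,0.06,0,0.35],[-0.0855,-0.0085,0.06,0,0.35],[-0.0855,-0.0085,0.06,0,0.35]]'; python3 -m handwheel '[[0,0,0,0,0.35],[0,0,0,0,0.35]]'
```

```text
time_s: 55.62
eef_pos: [551.7, 28.1, 86.1]
tcp_rot: [3.14, -0.0, 1.479]
force: [0.0, 0.1, 0.1]
finger_gap: 30.7
gripper_force: 0.0
time_s: 55.88
eef_pos: [551.1, 28.2, 85.8]
tcp_rot: [3.142, -0.0, 1.479]
force: [0.7, -0.8, 0.3]
finger_gap: 30.6
gripper_force: 0.0
```

```bash
python3 -m handwheel '[[0,0,-0.045,0,0.35],[0,0,-0.059,0,0.35],[0,0,-0.059,0,0.35],[0,0,-0.059,0,0],[0,0,-0.059,0,0],[0,0,-0.059,0,0]]'; python3 -m handwheel '[[0,0,0.003,0,0],[0.002,0.0005,0.003,0,0],[0.003,0.001,0.003,0,0],[0.003,0.001,0.003,0,0]]'; python3 -m handwheel '[[0,0,-0.002,0,0],[0,0,-0.003,0,0],[0,0,-0.003,0,0]]'
```

```text
time_s: 56.62
eef_pos: [551.3, 28.1, 28.3]
tcp_rot: [3.14, -0.0, 1.479]
force: [-0.5, 0.4, 3.6]
finger_gap: 13.9
gripper_force: 30.0
time_s: 57.12
eef_pos: [553.3, 29.2, 29.7]
tcp_rot: [-3.141, 0.0, 1.479]
force: [0.1, -0.3, -2.8]
finger_gap: 13.5
gripper_force: 30.0
time_s: 57.5
eef_pos: [553.5, 29.2, 28.3]
tcp_rot: [-3.141, 0.0, 1.479]
force: [-4.6, -0.4, 7.8]
finger_gap: 14.1
gripper_force: 30.0
```

```bash
python3 -m handwheel '[[0,0,0,0,0.3],[0,0,0,0,0.3],[0,0,0.05,0,0.3],[0,0,0.11,0,0.35],[-0.03,0.06,0.11,0,0.35],[-0.06,0.12,0.11,0,0.35],[-0.09,0.17,0.11,0,0.35],[-0.1,0.22,0.11,0,0.35]]'; python3 -m handwheel '[[-0.02,0.1,0,0,0.5],[-0.02,0.1,0,0,0.5],[-0.02,0.1,0,0,0.5]]'
timeout 500 python3 tilt.py ell,cA,cB,strip cB,cA
python3 - <<'E'
import cv2
a=cv2.imread('raw_top2.png')[160:250,195:295];b=cv2.imread('raw_scene2.png')[110:220,200:310]
cv2.imwrite('pics/p14.png',cv2.hconcat([cv2.resize(a,(400,360),interpolation=cv2.INTER_CUBIC),cv2.resize(b,(360,360),interpolation=cv2.INTER_CUBIC)]))
E
```

```text
time_s: 58.5
eef_pos: [451.7, 250.4, 136.9]
tcp_rot: [-3.141, 0.0, 1.479]
force: [1.3, -0.1, -0.3]
finger_gap: 30.9
gripper_force: 0.0
time_s: 58.88
eef_pos: [432.8, 351.7, 136.9]
tcp_rot: [3.141, -0.001, 1.483]
force: [-0.2, -0.7, 0.1]
finger_gap: 44.0
gripper_force: 0.0
ell dx,dy,dz [0.1 0.2 0. ] yaw,tiltx,tilty deg [0.1 0.  0. ]
cA dx,dy,dz [ 1.  -0.7  1. ] yaw,tiltx,tilty deg [ 1.2 -1.7  0.9]
cB dx,dy,dz [ 2.7 -0.1  0.9] yaw,tiltx,tilty deg [-0.6  0.4 -0.1]
strip dx,dy,dz [-0.3 -0.2  0. ] yaw,tiltx,tilty deg [0.5 0.  0. ]
cost 472.7
```

View pics/p14.png

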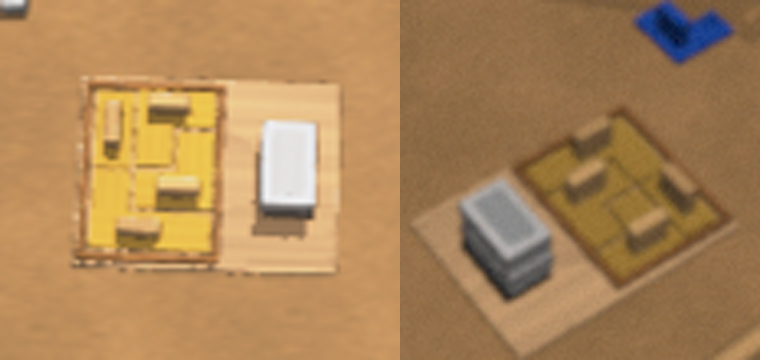

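The picture shows all four templates flat in the tray with even gaps, and the two tins stacked on the pad (288,165). The arm is clear of everything, so I'm handing in.

```bash
python3 -c "
from workcell import *
print(finish_job())"
```

```text
the job is handed in; nothing more can be done
None
```

I handed the job in at about 59 s, with no verdict returned: in the last pictures all four templates lie flat in the tray with even gaps, the two tins are stacked on the pad, and I didn't touch the hammer or screwdriver; corner B was knocked while I was doing the tins, so I reset it and corner A after stacking, and my lowering error on the ell touched 44 N at the wrist.

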